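# Load and lock the grooming caddy

## Task

Turn the caddy's keeper collar to its open mark, lay every razor and foot file that is there in a cradle of its own size (razors in the narrow notches, files in the wide), resting fully down with its head outward, and put the tweezers tin, if there is one, flat in its tray on the turntable. With all the tools in, turn the collar back to its locked mark so that the keeper arms hold the handles down; leave the other things on the shelf where they are.

Things in the scene. Friction and masses are not known exactly. Their poses are not given: they have to be found in the camera images.
- razor_a_mid (a point): safety razor, plain steel: square-edged handle 92 long, 12 wide, 14 tall, with a T-shaped head at the +x end, 44 wide, 14 tall, 18 long. Point at the middle of the handle, half-way up (7 mm above its underside); +x runs along the handle to the head; it starts lying flat on the shelf top, z up. May be absent.
- razor_a_head (a point): point in the head of razor_a, half the handle's height up, 55 mm from the handle's middle along +x
- razor_b_mid (a point): safety razor, plain steel: square-edged handle 92 long, 12 wide, 14 tall, with a T-shaped head at the +x end, 44 wide, 14 tall, 18 long. Point at the middle of the handle, half-way up (7 mm above its underside); +x runs along the handle to the head; it starts lying flat on the shelf top, z up. May be absent.
- razor_b_head (a point): point in the head of razor_b, half the handle's height up, 55 mm from the handle's middle along +x
- file_a_mid (a point): wooden foot file: stout handle 92 long, 20 wide, 14 tall, with a flat paddle at the +x end, 32 wide, 10 thick, 45 long (rasp on its upper face). Point at the middle of the handle, half-way up (7 mm above its underside); +x runs along the handle to the head; it starts lying flat on the shelf top, z up. May be absent.
- file_a_head (a point): point in the head of file_a, half the handle's height up, 68.5 mm from the handle's middle along +x
- file_b_mid (a point): wooden foot file: stout handle 92 long, 20 wide, 14 tall, with a flat paddle at the +x end, 32 wide, 10 thick, 45 long (rasp on its upper face). Point at the middle of the handle, half-way up (7 mm above its underside); +x runs along the handle to the head; it starts lying flat on the shelf top, z up. May be absent.
- file_b_head (a point): point in the head of file_b, half the handle's height up, 68.5 mm from the handle's middle along +x
- tin_mid (a point): silver tweezers tin, a closed flat box 64 (x) by 40 (y) by 22 tall; point at its centre, 11 mm up. It starts lying flat. May be absent.
- cradle_1: cradle on the caddy for a razor: two saddles, each 8 thick, U notches 16 wide with flared lips, 26 mm inside and 34 mm outside this point, 52 mm clear between. Origin on the notch floor, 84 mm from the caddy's axis, 50 above the shelf, 18 above the deck; cheeks 15 high. +x radially outward, z up. Seated: handle middle 7 mm above this origin, head just beyond the outer saddle.
- cradle_2: cradle on the caddy for a foot file: two saddles, each 8 thick, U notches 24 wide with flared lips, 26 mm inside and 34 mm outside this point, 52 mm clear between. Origin on the notch floor, 84 mm from the caddy's axis, 50 above the shelf, 18 above the deck; cheeks 15 high. +x radially outward, z up. Seated: handle middle 7 mm above this origin, head just beyond the outer saddle.
- cradle_3: cradle on the caddy for a razor: two saddles, each 8 thick, U notches 16 wide with flared lips, 26 mm inside and 34 mm outside this point, 52 mm clear between. Origin on the notch floor, 84 mm from the caddy's axis, 50 above the shelf, 18 above the deck; cheeks 15 high. +x radially outward, z up. Seated: handle middle 7 mm above this origin, head just beyond the outer saddle.
- cradle_4: cradle on the caddy for a foot file: two saddles, each 8 thick, U notches 24 wide with flared lips, 26 mm inside and 34 mm outside this point, 52 mm clear between. Origin on the notch floor, 84 mm from the caddy's axis, 50 above the shelf, 18 above the deck; cheeks 15 high. +x radially outward, z up. Seated: handle middle 7 mm above this origin, head just beyond the outer saddle.
- tin_tray: low-walled tray on the turntable deck for the tweezers tin: inside 72 (x, radial) by 48 (y), walls 4 thick and 8 high. Origin at the centre of its floor (the deck, 32 mm above the shelf top); z up. The tin lies in it lengthwise, either way round.
- collar_wing (a point): wing grip of the captive keeper collar at the caddy's centre: fin 50 long, 12 wide, from 80 to 116 mm above the shelf; point on the collar's vertical axis, 104 above the shelf. x runs along the fin and turns with it. Below: hub of 28 radius and four keeper arms, one per cradle, reaching 62 mm from the axis, 70 to 78 mm above the shelf.
- collar (a joint): keeper collar about its vertical axis, rad: 0 = locked mark (dark bar in each cradle: arms over the cradles), 0.63 = open mark (dark dots between cradles, arms over them), counter-clockwise from above. Stop at each mark; stays put; 0.06 N m to turn. Starts near locked. The turntable (radius 150 mm) is braked and does not turn.
- soap_dish: bystander: round white ceramic soap dish with soap, 96 across, 34 tall; origin under its centre
- pill_bottle: bystander: orange plastic pill bottle, closed and empty, 42 across, 75 tall; origin under its centre
- pumice: bystander: glass pumice stone, greenish rounded block 85 by 50 by 32; origin under its centre
- cream_jar: bystander: amber glass cream jar 64 across, 50 tall; origin under its centre
There are look-alikes about, which are no part of the job. Leave any red or yellow look-alike of the part that bears razor_a_mid alone. Leave any yellow look-alike of the part that bears file_b_mid alone.

How it is judged:
By the outcome, as a careful person would: the job done as asked, in the order asked, and still so for the second after the job is handed in, with the robot touching nothing.
Of razor_a, razor_b, file_a, file_b, tin only 4 to 5 are there at a start; the rules pass over those that are not, and their reading is None.
At some moment in a run one of razor_a, razor_b, file_a, file_b, tin may be knocked a few centimetres aside while the robot is not near it.
Once in a run the grip may slacken for a moment while it holds something.
It also fails if it takes over 208 s, if anything falls off the work surface, if the arm or the gripper's body presses on something with over 40 N, if the wrist force passes 120 N, or if a joint passes its speed limit or range.

## Robot

A 6-joint arm with a two-finger parallel gripper is mounted at the origin on the work surface. World frame = base frame: x ahead of the robot, y to its left, z up, the work surface at z = 0. Lengths are in m, angles in rad, forces in N, time in s.
With the tool pointing down it reaches from about 0.375 to 0.975 m from the base axis. Payload 3.8 kg.
Tool frame: the origin (TCP) lies at the very end of the fingers, on their centre line; the grasp point (between the pads) lies 19 mm behind it (bot.tcp_to_grasp is the z of the grasp point in the tool frame, in m); z points along the fingers, y is the direction in which the jaws open and shut (so a half turn about z gives the same grasp; the last joint's range is limited). The gripper opens to 85 mm and grips with 20 to 120 N. Pads are 22 mm wide; open, the fingers measure 114 mm over their backs; the gripper's body (76 mm by 85 mm) begins 54 mm behind the grasp point. The pads swing forward as they close: fully open they stand 13 mm farther back than shut.
Start: joints at [-1.221, 0.264, 1.604, -0, 1.274, -0.037], TCP at [0.255, -0.625, 0.203] pointing down, gripper open.
Joint ranges: [-2.63, 2.63], [-0.94, 2.18], [0.31, 2.57], [-1.31, 4.45], [0, 2.66], [-2.55, 2.55]. Speed limits (rad/s): [2.57, 2.57, 3.14, 3.14, 3.14, 3.14].

## Interface

Orientations are given as a rotation vector (axis times angle).
In Python, from workcell import status, vision, job, bot gives the robot as it stands.
- The arm moves only by the tool apply_moves, never from a script. Its argument "deltas" is a list of rows, each a list of 7 numbers: the shift along the tool's x, y, z in m, then the turn, a rotation vector about the tool's x, y, z in rad, then the closure, from 0 (fully open) to 1 (shut). In form: [[x, y, z, rx, ry, rz, jaw], ...]. A call has 1 to 8 rows; each row is the pose to reach, as a shift and turn from the pose commanded when the call began, along the tool's axes at that moment; what a row does not reach only later rows make up. A row lasts 1/12 s, in which the tool goes at most 41.7 mm and 7.16 degrees, less where a joint would pass 70% of its speed; a pose out of reach is approached as far as the arm can. A call with a gripper value outside its range is refused whole. The fingers move at their own pace and stop on an object; "squeeze" is the grip in N (left out, the last holds). Time passes only in rows, so rows that repeat a pose let the fingers close. It gives the time, the measured TCP pose, the force and the opening at its end, in the units of the state.
- status.read_state(): the state, without advancing time (a new reading comes with each control period).
- vision.read_camera(name): name is "scene" or "top" or "wrist"; returns the picture (480x640x3 uint8, red, green, blue); there is no depth.
- vision.get_calibration(name): a dict with "fov_y" (degrees; the focal length in pixels is half the picture's height over the tangent of half this angle, whatever the lens; pixels are square), "cx", "cy" (the principal point, pixels), "k1" (the pictures are not rectified: a ray, as slopes to the right and down, at radius r is drawn at 1 + k1 r^2 times it, then the intrinsics apply), "R" (3x3) and "t" (3): a world point X has camera coordinates R X + t; the wrist camera has in their place "tool_from_camera" (4x4, takes a point from camera to tool coordinates, whose origin is the TCP and whose axes are the flange's). Camera axes: x right, y down, z forward; pixel columns grow to the right and rows downward; lengths in m; the calibration is good to about 2 mm. A picture is of the moment at which its call begins: read the wrist's pose just before it. get_calibration takes no time and is no camera call.
- job.finish_job(): hands the job in, once; it reports no verdict.
The state is a dict: "time": time; "q": joint angles; "joint_vel": joint speeds; "joint_torque": joint torques, N m; "tool_pos": TCP position; "tcp_rot": TCP orientation; "wrist_force": force on the tool from outside, world axes, zero at the start; "torque": the same for the moment, N m; "width": opening from 0.0 (shut) to 1.0 (fully open).
Only numpy, scipy, OpenCV 4.12 (cv2) and the standard library are available. Lean on these libraries where they do the work, as an engineer would, in place of code of your own. Each camera call takes 0.05 s, during which the arm holds its last target. There are 200 camera calls.

## Working session

There is one attempt and no reset: what is moved stays moved. The work goes in short steps, Python scripts to look and compute and a tool call to move; the robot and the scene stay as the last step left them, time stands still between calls to the robot, and variables do not carry over. Pictures are saved under pics/ and viewed, about 12 in all and at most 16, crops included, and the job is handed in when it is done.

Besides the shell and the picture viewer there is one more tool, called after "Call:" by a JSON object that holds its "api" and its "payload", one argument or row to a line. apply_moves: Moves the arm, as the interface text tells. Its arguments: {"type":"object","properties":{"deltas":{"type":"array","items":{"type":"array","items":{"type":"number"}}},"squeeze":{"type":"number"}},"required":["deltas"]}

```bash
ls; mkdir -p pics
cat > h.py <<'E'
import numpy as np, cv2
from scipy.spatial.transform import Rotation as Ro
from workcell import status, vision, job, bot
def cam(name, st=None):
    c=vision.get_calibration(name); f=240/np.tan(np.radians(c['fov_y'])/2)
    if 'R' in c: R=np.array(c['R']);t=np.array(c['t']); Rw=R.T; o=-R.T@t
    else:
        T=np.array(c['tool_from_camera']); Rt=Ro.from_rotvec(st['tcp_rot']).as_matrix()
        Rw=Rt@T[:3,:3]; o=Rt@T[:3,3]+np.array(st['tool_pos'])
    return c,f,Rw,o
def ray(C,uv):
    c,f,Rw,o=C; d=np.array([(uv[0]-c['cx'])/f,(uv[1]-c['cy'])/f]); s=d.copy()
    for _ in range(20): s=d/(1+c['k1']*(s@s))
    return Rw@np.array([s[0],s[1],1.])
def onz(C,uv,z):
    d=ray(C,uv); o=C[3]; return o+d*(z-o[2])/d[2]
def proj(C,X):
    c,f,Rw,o=C; p=Rw.T@(np.array(X)-o); s=p[:2]/p[2]; s=s*(1+c['k1']*(s@s)); return s*f+[c['cx'],c['cy']]
def snap(name,fn):
    st=status.read_state(); im=vision.read_camera(name); cv2.imwrite('pics/'+fn,cv2.cvtColor(im,cv2.COLOR_RGB2BGR)); return im,cam(name,st)
E
python3 - <<'E'
from h import *
for n in('top','scene'):
    im,C=snap(n,n+'0.png'); print(n,C[3],C[0])
print(status.read_state()); print(vision.get_calibration('wrist'))
E
```

```text
pics
top [ 0.14452216 -0.063631    1.94222341] {'fov_y': 45.22077176456961, 'cx': 323.73252848221716, 'cy': 239.83277345947744, 'k1': -0.08348095030598789, 'R': array([[-0.02644504, -0.99955806, -0.01357744],
       [-0.98291575,  0.02847475, -0.18184011],
       [ 0.18214636,  0.00853671, -0.98323437]]), 't': array([-0.03341056,  0.4970391 ,  1.88387982])}
scene [1.76659346 0.09999564 1.20826651] {'fov_y': 42.87488212994032, 'cx': 318.9310004684068, 'cy': 238.42171779121784, 'k1': 0.057287996871859086, 'R': array([[-0.10779209,  0.99410147, -0.01196383],
       [ 0.65897419,  0.06243274, -0.74956999],
       [-0.74440169, -0.08868157, -0.66181697]]), 't': array([ 0.10547447, -0.2647022 ,  2.1235742 ])}
{'time': 0.1, 'q': array([-1.22092077e+00,  2.64688200e-01,  1.60527762e+00, -7.01509028e-07,
        1.27367825e+00, -3.68757856e-02]), 'joint_vel': array([-3.73319651e-04, -4.43589502e-05, -4.13705074e-03,  1.03108746e-03,
        4.68617962e-04, -5.95643044e-04]), 'joint_torque': array([ 5.68306746e-05, -5.16706467e+01, -3.68589306e+01, -9.13040481e-05,
        6.28424110e-03,  1.33038651e-05]), 'tool_pos': array([ 0.25436042, -0.62445233,  0.20185787]), 'tcp_rot': array([-3.08104829e+00, -6.03339380e-01,  5.02960057e-04]), 'wrist_force': array([-0.55292257,  0.36961001, -0.81763312]), 'torque': array([ 0.02658269, -0.01830726,  0.02331823]), 'width': 1.00059429307245}
{'fov_y': 62.19823471075432, 'cx': 325.2335948947778, 'cy': 240.36497070816517, 'k1': -0.041696338603906986, 'tool_from_camera': array([[-8.66638528e-04, -9.58417185e-01, -2.85369494e-01,
         7.24563015e-02],
       [ 9.99999597e-01, -7.63954330e-04, -4.71147840e-04,
        -3.65371204e-04],
       [ 2.33546926e-04, -2.85369787e-01,  9.58417461e-01,
        -1.70712981e-01],
       [ 0.00000000e+00,  0.00000000e+00,  0.00000000e+00,
         1.00000000e+00]])}
```

View pics/top0.png

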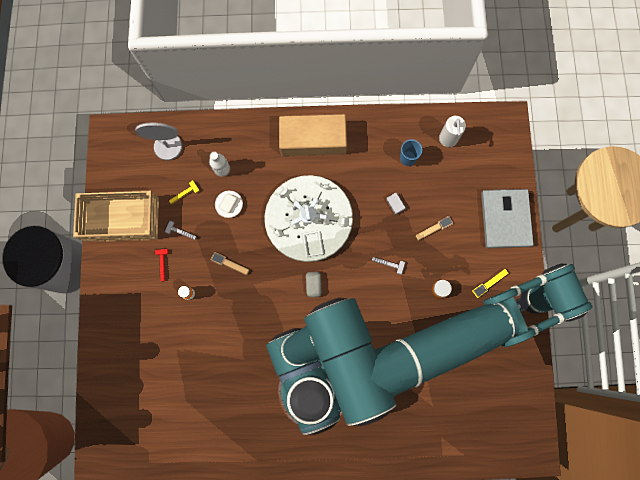

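View pics/scene0.png

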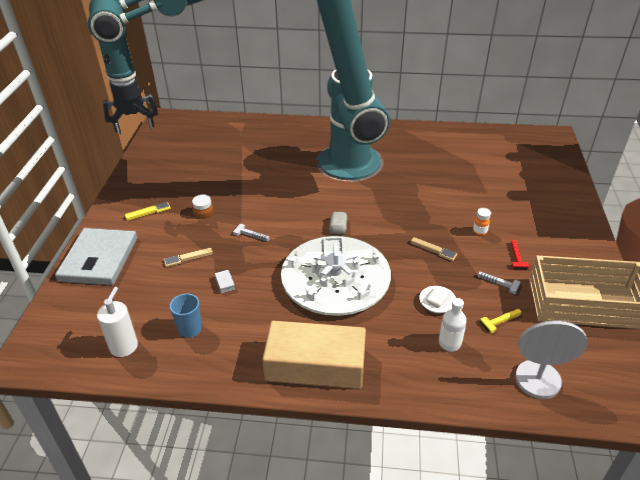

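Top view: steel razors at about (180,232) and (388,265), wooden files at (230,263) and (434,228), tin at (396,203), caddy at (309,218), tray towards the robot. The red and yellow look-alikes are separate. All five parts are present.

Run:
```python
from h import *
C=cam('top')
for n,uv,z in [('caddy',(309,218),.04),('razL',(180,232),.007),('razLhead',(170,227),.007),('razR',(388,265),.007),('razRhd',(401,268),.007),('fileL',(235,265),.007),('fileLh',(217,258),.007),('fileR',(430,231),.007),('fileRh',(447,221),.007),('tin',(396,203),.02),('tray',(314,243),.03)]:
    print(n,onz(C,uv,z).round(3))
s=status.read_state(); R=Ro.from_rotvec(s['tcp_rot']).as_matrix(); print(R.round(3))
im=cv2.imread('pics/top0.png')[165:275,250:365]; cv2.imwrite('pics/c.png',cv2.resize(im,None,fx=5,fy=5,interpolation=cv2.INTER_CUBIC))
```

```text
caddy [0.573 0.001 0.04 ]
razL [0.545 0.449 0.007]
razLhead [0.564 0.484 0.007]
razR [ 0.41  -0.262  0.007]
razRhd [ 0.399 -0.306  0.007]
fileL [0.425 0.257 0.007]
fileLh [0.451 0.319 0.007]
fileR [ 0.523 -0.412  0.007]
fileRh [ 0.557 -0.472  0.007]
tin [ 0.622 -0.298  0.02 ]
tray [ 0.489 -0.014  0.03 ]
[[ 0.926  0.377 -0.001]
 [ 0.377 -0.926  0.002]
 [ 0.    -0.002 -1.   ]]
```

View pics/c.png

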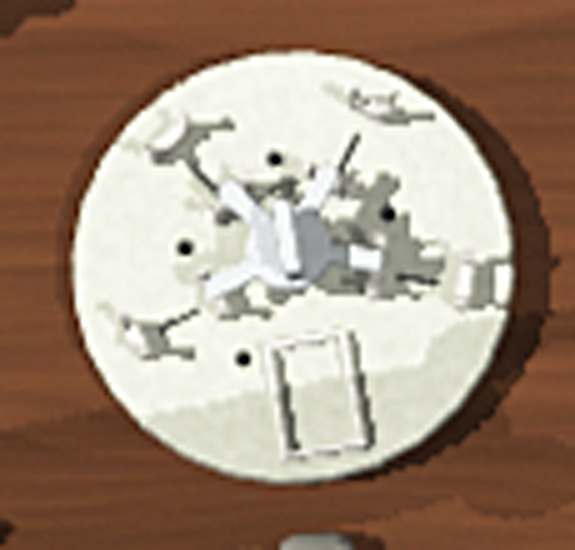

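```bash
cat >> h.py <<'E'
def Rd(a): a=np.radians(a); c,s=np.cos(a),np.sin(a); return np.array([[c,s,0],[s,-c,0],[0,0,-1.]])
def plan(goals, start=None):
    """goals: (x,y,z,tool-x yaw deg). One call per goal; prints row and rows needed."""
    st=status.read_state(); p,R=(np.array(st['tool_pos']),Ro.from_rotvec(st['tcp_rot']).as_matrix()) if start is None else (np.array(start[:3]),Rd(start[3]))
    for g in goals:
        G=Rd(g[3]); d=(R.T@(np.array(g[:3])-p)).round(4); w=Ro.from_matrix(R.T@G).as_rotvec().round(4)
        n=max(np.linalg.norm(d)/.0417, np.degrees(np.linalg.norm(w))/7.16)
        print(g,'->',[float(v) for v in [*d,*w]],'rows %.1f'%n)
        p=p+R@d; R=R@Ro.from_rotvec(w).as_matrix()
E
python3 -c "
from h import *
plan([(.65,0,.33,0)])"
```

```text
(0.65, 0, 0.33, 0) -> [0.602, -0.4294, -0.1272, -0.002, 0.0003, 0.3868] rows 18.0
```

```bash
python3 - <<'E'
s=open('h.py').read()
i=s.index("def plan(")
s=s[:i]+'''def plan(goals, start=None):
    """goals: (x,y,z,tool-x yaw deg). Prints call rows, split so each fits in 8 rows."""
    if start is None:
        st=status.read_state(); p=np.array(st['tool_pos']); R=Ro.from_rotvec(st['tcp_rot']).as_matrix()
    else: p=np.array(start[:3]); R=Rd(start[3])
    for g in goals:
        G=Rd(g[3]); W=Ro.from_matrix(R.T@G).as_rotvec(); D=np.array(g[:3])-p
        n=max(np.linalg.norm(D)/.040, np.degrees(np.linalg.norm(W))/6.8); k=int(np.ceil(n/7.5)) or 1
        p0,R0=p,R
        for j in range(1,k+1):
            gp=p0+D*j/k; gR=R0@Ro.from_rotvec(W*j/k).as_matrix()
            d=(R.T@(gp-p)).round(4); w=Ro.from_matrix(R.T@gR).as_rotvec().round(4)
            print(g if j==1 else '   ','->',[float(v) for v in [*d,*w]],'rows %.1f'%(n/k))
            p=p+R@d; R=R@Ro.from_rotvec(w).as_matrix()
'''
open('h.py','w').write(s)
E
python3 -c "
from h import *
plan([(.65,0,.33,0)])"
```

```text
(0.65, 0, 0.33, 0) -> [0.2007, -0.1431, -0.0424, -0.0007, 0.0001, 0.1289] rows 6.3
    -> [0.1805, -0.1677, -0.0425, -0.0007, 0.0001, 0.1289] rows 6.3
    -> [0.1576, -0.1895, -0.0426, -0.0006, 0.0001, 0.129] rows 6.3
```

Call:
{"api": "apply_moves", "payload": {
  "deltas": [
    [0.2, -0.143, -0.042, 0, 0, 0.129, 0],
    [0.2, -0.143, -0.042, 0, 0, 0.129, 0],
    [0.2, -0.143, -0.042, 0, 0, 0.129, 0],
    [0.2, -0.143, -0.042, 0, 0, 0.129, 0],
    [0.2, -0.143, -0.042, 0, 0, 0.129, 0],
    [0.2, -0.143, -0.042, 0, 0, 0.129, 0],
    [0.2, -0.143, -0.042, 0, 0, 0.129, 0]
  ]
}}

```text
time: 0.68
tool_pos: [0.3897, -0.4119, 0.2465]
tcp_rot: [-3.113, -0.412, -0.006]
wrist_force: [-0.7, -0.3, 0.6]
width: 0.997
```

Call:
{"api": "apply_moves", "payload": {
  "deltas": [
    [0.18, -0.168, -0.042, 0, 0, 0.129, 0],
    [0.18, -0.168, -0.042, 0, 0, 0.129, 0],
    [0.18, -0.168, -0.042, 0, 0, 0.129, 0],
    [0.18, -0.168, -0.042, 0, 0, 0.129, 0],
    [0.18, -0.168, -0.042, 0, 0, 0.129, 0],
    [0.18, -0.168, -0.042, 0, 0, 0.129, 0],
    [0.18, -0.168, -0.042, 0, 0, 0.129, 0]
  ]
}}

```text
time: 1.27
tool_pos: [0.5206, -0.2037, 0.2883]
tcp_rot: [-3.132, -0.211, -0.006]
wrist_force: [-0.5, -1.1, 0.3]
width: 0.999
```

Call:
{"api": "apply_moves", "payload": {
  "deltas": [
    [0.158, -0.19, -0.042, 0, 0, 0.129, 0],
    [0.158, -0.19, -0.042, 0, 0, 0.129, 0],
    [0.158, -0.19, -0.042, 0, 0, 0.129, 0],
    [0.158, -0.19, -0.042, 0, 0, 0.129, 0],
    [0.158, -0.19, -0.042, 0, 0, 0.129, 0],
    [0.158, -0.19, -0.042, 0, 0, 0.129, 0],
    [0.158, -0.19, -0.042, 0, 0, 0.129, 0],
    [0.158, -0.19, -0.042, 0, 0, 0.129, 0]
  ]
}}

```text
time: 1.93
tool_pos: [0.6503, 0.0014, 0.3283]
tcp_rot: [3.141, 0.005, -0.001]
wrist_force: [-0.6, -0.0, -0.9]
width: 0.998
```

Run:
```python
from h import *
im,C=snap('wrist','w1.png'); s=status.read_state(); print(s['time'],s['tool_pos'],Ro.from_rotvec(s['tcp_rot']).as_matrix().round(3).tolist(),s['q'].round(2))
np.save('w1.npy',[*s['tool_pos'],*s['tcp_rot']])
```

```text
1.9833 [ 6.49381817e-01 -1.65976506e-04  3.28082345e-01] [[1.0, 0.001, -0.002], [0.001, -1.0, -0.001], [-0.002, 0.001, -1.0]] [-0.04  0.17  1.49 -0.    1.48  1.53]
```

View pics/w1.png

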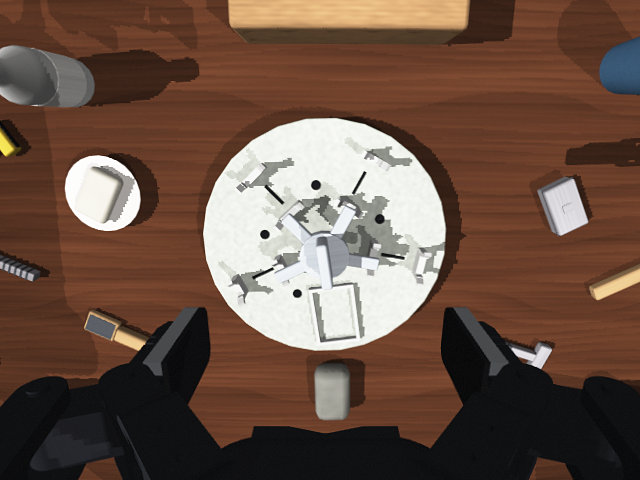

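Wrist view: turntable centred near (325,235), collar wing at (324,258), bars at (274,193), (358,183), (392,256), (263,272), dots at (316,185), (379,219), (264,234), (297,293), tray at (334,312), tin at (563,206).

Run:
```python
from h import *
im=cv2.imread('pics/w1.png'); s=np.load('w1.npy'); C=cam('wrist',{'tool_pos':s[:3],'tcp_rot':s[3:]})
w=((im.min(2)>150)&(im[:,:,2].astype(int)-im[:,:,0]<40)).astype(np.uint8)
w=cv2.morphologyEx(w,cv2.MORPH_OPEN,np.ones((3,3)))
cs,_=cv2.findContours(w,cv2.RETR_EXTERNAL,cv2.CHAIN_APPROX_NONE); c=max(cs,key=cv2.contourArea)
h=cv2.convexHull(c)[:,0]; P=np.array([onz(C,p,.032)[:2] for p in h.astype(float)])
from scipy.optimize import least_squares
r=least_squares(lambda v:np.hypot(P[:,0]-v[0],P[:,1]-v[1])-v[2],[.57,0,.15],loss='soft_l1',f_scale=.002); print('disc',r.x)
ax=r.x[:2]
m=(im.max(2)<45).astype(np.uint8); cs,_=cv2.findContours(m,cv2.RETR_EXTERNAL,cv2.CHAIN_APPROX_NONE)
for c in cs:
    M=cv2.moments(c); 
    if len(c)<6 : continue
    uv=c[:,0].mean(0)
    if not(205<uv[0]<450 and 120<uv[1]<345): continue
    X=onz(C,uv,.032)[:2]; Q=np.array([onz(C,p,.032)[:2] for p in c[:,0].astype(float)])-X; e,V=np.linalg.eigh(Q.T@Q); v=V[:,1]
    print(uv.round(1),X.round(4),'r %.3f ang %.1f'%(np.hypot(*(X-ax)),np.degrees(np.arctan2(*(X-ax)[::-1]))),'dir %.1f'%np.degrees(np.arctan2(v[1],v[0])),e.round(6))
cv2.imwrite('pics/c1.png',cv2.resize(im[110:355,195:455],None,fx=3,fy=2.4,interpolation=cv2.INTER_CUBIC))
```

```text
disc [0.57749432 0.0013969  0.14869196]
[296.8 293. ] [0.5121 0.0362] r 0.074 ang 152.0 dir 130.1 [0.000199 0.000208]
[262.3 272.7] [0.5397 0.0791] r 0.086 ang 116.0 dir 116.1 [2.300e-05 2.911e-03]
[392.3 255.6] [ 0.5624 -0.0832] r 0.086 ang -100.1 dir 80.2 [3.000e-05 3.043e-03]
[264.4 233.9] [0.5903 0.0741] r 0.074 ang 80.0 dir 148.4 [0.000211 0.000234]
[379.1 218.5] [ 0.6096 -0.065 ] r 0.074 ang -64.2 dir -156.8 [0.000234 0.000258]
[273.5 194. ] [0.6395 0.0612] r 0.086 ang 44.0 dir -135.0 [4.200e-05 2.848e-03]
[315.3 184.7] [0.6505 0.0116] r 0.074 ang 8.0 dir 136.0 [0.000185 0.000217]
[358.7 182.3] [ 0.6534 -0.0392] r 0.086 ang -28.2 dir 151.9 [1.300e-05 2.952e-03]
[420.4 162. ] [ 0.6772 -0.1105] r 0.150 ang -48.3 dir -139.5 [1.0e-06 8.6e-05]
[363.7 122.7] [ 0.7209 -0.0434] r 0.150 ang -17.3 dir 72.0 [0.000354 0.022206]
```

View pics/c1.png

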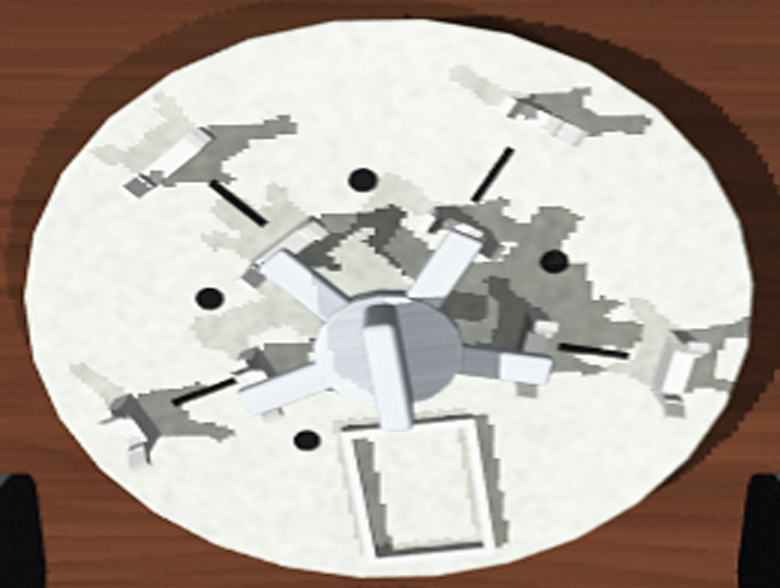

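Run:
```python
from h import *
im=cv2.imread('pics/w1.png'); s=np.load('w1.npy'); C=cam('wrist',{'tool_pos':s[:3],'tcp_rot':s[3:]})
for p in [(365,305),(393,305),(380,430),(412,428),(372,325),(398,325)]:
    uv=(195+p[0]/3,110+p[1]/2.4); print(p,onz(C,uv,.116).round(4))
for p in [(262,252),(285,258),(237,392),(245,415),(450,230),(480,240),(552,358),(550,380)]: 
    uv=(195+p[0]/3,110+p[1]/2.4); X=onz(C,uv,.078)[:2]-[.5775,.0014]; print(p,X.round(4),np.degrees(np.arctan2(X[1],X[0])))
plan([(.5,0,.33,90),(.5,0,.33,180)])
```

```text
(365, 305) [0.6107 0.0086 0.116 ]
(393, 305) [ 0.6107 -0.0007  0.116 ]
(380, 430) [0.5542 0.0037 0.116 ]
(412, 428) [ 0.5551 -0.0074  0.116 ]
(372, 325) [0.602  0.0063 0.116 ]
(398, 325) [ 0.602  -0.0024  0.116 ]
(262, 252) [0.0471 0.0451] 43.7626039744608
(285, 258) [0.0443 0.0369] 39.752911281578065
(237, 392) [-0.0206  0.0566] 109.97838063695852
(245, 415) [-0.0323  0.054 ] 120.87987221275368
(450, 230) [ 0.0572 -0.0226] -21.584652978852784
(480, 240) [ 0.0527 -0.0335] -32.467263448920505
(552, 358) [-0.0035 -0.0617] -93.2882782270924
(550, 380) [-0.0145 -0.0614] -103.29918735516921
(0.5, 0, 0.33, 90) -> [-0.0747, -0.0002, -0.0008, -0.0004, 0.001, -0.7846] rows 6.6
    -> [-0.0527, -0.0529, -0.0009, -0.0003, 0.001, -0.7847] rows 6.6
(0.5, 0, 0.33, 180) -> [-0.0, -0.0, -0.0, -0.0, -0.0, -0.7854] rows 6.6
    -> [0.0, -0.0, -0.0, 0.0, -0.0, -0.7854] rows 6.6
```

Call:
{"api": "apply_moves", "payload": {
  "deltas": [
    [-0.075, 0, 0, 0, 0, -0.785, 0],
    [-0.075, 0, 0, 0, 0, -0.785, 0],
    [-0.075, 0, 0, 0, 0, -0.785, 0],
    [-0.075, 0, 0, 0, 0, -0.785, 0],
    [-0.075, 0, 0, 0, 0, -0.785, 0],
    [-0.075, 0, 0, 0, 0, -0.785, 0],
    [-0.075, 0, 0, 0, 0, -0.785, 0]
  ]
}}

```text
time: 2.57
tool_pos: [0.573, -0.0026, 0.3285]
tcp_rot: [2.901, 1.206, -0.002]
wrist_force: [0.2, 0.3, 0.1]
width: 1.0
```

Call:
{"api": "apply_moves", "payload": {
  "deltas": [
    [-0.053, -0.053, 0, 0, 0, -0.785, 0],
    [-0.053, -0.053, 0, 0, 0, -0.785, 0],
    [-0.053, -0.053, 0, 0, 0, -0.785, 0],
    [-0.053, -0.053, 0, 0, 0, -0.785, 0],
    [-0.053, -0.053, 0, 0, 0, -0.785, 0],
    [-0.053, -0.053, 0, 0, 0, -0.785, 0],
    [-0.053, -0.053, 0, 0, 0, -0.785, 0]
  ]
}}

```text
time: 3.15
tool_pos: [0.4981, -0.0023, 0.3285]
tcp_rot: [-2.219, -2.223, 0.002]
wrist_force: [0.3, 0.5, 0.0]
width: 0.995
```

Call:
{"api": "apply_moves", "payload": {
  "deltas": [
    [0, 0, 0, 0, 0, -0.785, 0],
    [0, 0, 0, 0, 0, -0.785, 0],
    [0, 0, 0, 0, 0, -0.785, 0],
    [0, 0, 0, 0, 0, -0.785, 0],
    [0, 0, 0, 0, 0, -0.785, 0],
    [0, 0, 0, 0, 0, -0.785, 0],
    [0, 0, 0, 0, 0, -0.785, 0]
  ]
}}

```text
time: 3.73
tool_pos: [0.4982, -0.0023, 0.3284]
tcp_rot: [-1.2, -2.903, 0.002]
wrist_force: [0.5, -0.0, -0.6]
width: 1.001
```

Call:
{"api": "apply_moves", "payload": {
  "deltas": [
    [0, 0, 0.08, 0, 0, -0.785, 0],
    [0, 0, 0.08, 0, 0, -0.785, 0],
    [0, 0, 0.08, 0, 0, -0.785, 0],
    [0, 0, 0.08, 0, 0, -0.785, 0],
    [0, 0, 0.08, 0, 0, -0.785, 0],
    [0, 0, 0.08, 0, 0, -0.785, 0],
    [0, 0, 0.08, 0, 0, -0.785, 0],
    [0, 0, 0.08, 0, 0, -0.785, 0]
  ]
}}

```text
time: 4.4
tool_pos: [0.4982, -0.0021, 0.2484]
tcp_rot: [-0.005, -3.14, 0.001]
wrist_force: [-0.3, 0.5, -0.8]
width: 0.996
```

```bash
cat > caddy.py <<'E'
from h import *
from scipy.optimize import least_squares
def measure(fn):
    im,C=snap('wrist',fn); im=cv2.cvtColor(im,cv2.COLOR_RGB2BGR)
    m=(im.max(2)<45).astype(np.uint8); cs,_=cv2.findContours(m,cv2.RETR_EXTERNAL,cv2.CHAIN_APPROX_NONE); out=[]
    for c in cs:
        uv=c[:,0].mean(0); X=onz(C,uv,.032)[:2]; r=np.hypot(*(X-[.5775,.0014]))
        if len(c)<8 or not .068<r<.092 or np.ptp(c[:,0],axis=0).max()>60: continue
        out.append(X); print(uv.round(1),X.round(4),'r %.4f'%r,'ang %.1f'%np.degrees(np.arctan2(*(X-[.5775,.0014])[::-1])))
    P=np.array(out)
    if len(P)>=6:
        th=np.radians([8,44,80,116,152,-28,-64,-100])
        a0=np.arctan2(P[:,1]-.0014,P[:,0]-.5775); k=[np.argmin(abs(np.angle(np.exp(1j*(a-th))))) for a in a0]
        rad=np.array([.074 if i in(0,2,4,6) else .086 for i in k]); t=th[k]
        f=lambda v:np.r_[P[:,0]-v[0]-v[3]*rad*np.cos(t+v[2]),P[:,1]-v[1]-v[3]*rad*np.sin(t+v[2])]
        r=least_squares(f,[.5775,.0014,0,1]); print('axis',r.x[:2].round(4),'rot deg %.2f'%np.degrees(r.x[2]),'scale %.3f'%r.x[3],'rms mm',1000*np.sqrt((r.fun**2).mean()))
    return C
E
python3 - <<'E'
from caddy import *
C=measure('w2.png'); s=status.read_state(); print(s['time'],s['tool_pos'],s['q'].round(2)); np.save('w2.npy',[*s['tool_pos'],*s['tcp_rot']])
im=cv2.imread('pics/w2.png'); print(proj(C,(.5775,.0014,.032)))
E
```

```text
[340.1 339. ] [0.6532 0.0138] r 0.0767 ang 9.3
[293.5 340.5] [ 0.6548 -0.0375] r 0.0865 ang -26.7
[385.4 329. ] [0.6411 0.063 ] r 0.0886 ang 44.1
[268.1 304.3] [ 0.6111 -0.0634] r 0.0730 ang -62.6
[399.5 287. ] [0.5916 0.0758] r 0.0758 ang 79.2
[248.7 262.8] [ 0.5639 -0.0813] r 0.0838 ang -99.3
[406.7 240.9] [0.541  0.0807] r 0.0873 ang 114.7
[365.1 214.6] [0.5135 0.0377] r 0.0736 ang 150.4
axis [0.5789 0.0032] rot deg -0.03 scale 1.002 rms mm 0.29209481660847897
4.45 [ 0.49839239 -0.00185332  0.24855472] [-0.05 -0.1   1.91 -0.    1.33 -1.62]
[328.77372309 274.77917941]
```

View pics/w2.png

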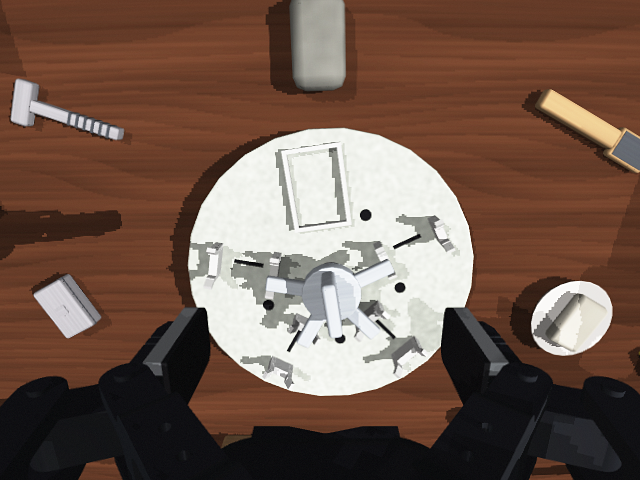

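Run:
```python
from h import *
s=np.load('w2.npy'); C=cam('wrist',{'tool_pos':s[:3],'tcp_rot':s[3:]})
im=cv2.imread('pics/w2.png')
# fin top: brightest strip vs hub; sample rows
g=im.astype(int).sum(2)//3
for r in range(266,344,8): print(r,g[r,312:352:2])
def f(uv,z): return onz(C,uv,z)[:2].round(4)
a=f((326,275),.116);b=f((336,335),.116); print(a,b,np.degrees(np.arctan2(*(b-a)[::-1])))
plan([(.5782,.0023,.14,188),(.5782,.0023,.087,188),(.5782,.0023,.087,225)])
```

```text
266 [141 142 133  92  93  94  93  98 106 114 123 118 123 126 130 131 145 212
 213 206]
274 [146 146 144 144 146  87  87  88  87  88 125 198 246 245 245 245 244 245
 245 249]
282 [150 148 149 152 148  93  92  94  92  97 124 165 223 222 222 221 221 229
 243 244]
290 [146 145 144 145 140 162 227 239 241 243 243 242 184 224 222 221 220 220
 219 219]
298 [143 144 145 145 145 131 192 240 240 242 243 244 223 204 219 221 223 223
 224 225]
306 [150 151 152 150 149 151 126 222 240 241 243 244 244 180 227 225 225 223
 224 224]
314 [152 149 147 146 145 148 140 161 238 241 243 243 244 240 190 227 226 224
 223 227]
322 [244 242 243 242 245 242 231 150 195 244 243 244 243 245 215 106 148 142
 138 135]
330 [242 241 244 236 219 222 221 217 140 229 243 244 244 244 241 229 243 238
 237 239]
338 [248 107  75 150 211 241 232 229 215 214 208 187  17  18  25  29  16 250
 240 240]
[ 0.545  -0.0013] [0.6002 0.007 ] 8.55106706343926
(0.5782, 0.0023, 0.14, 188) -> [-0.0799, 0.0046, 0.1085, -0.0005, -0.001, -0.1448] rows 3.4
(0.5782, 0.0023, 0.087, 188) -> [0.0, 0.0, 0.053, 0.0, -0.0, 0.0] rows 1.3
(0.5782, 0.0023, 0.087, 225) -> [0.0, 0.0, -0.0, 0.0, -0.0, -0.6457] rows 5.4
```

Call:
{"api": "apply_moves", "payload": {
  "deltas": [
    [-0.08, 0.0046, 0.1, 0, 0, -0.145, 0.3],
    [-0.08, 0.0046, 0.1, 0, 0, -0.145, 0.3],
    [-0.08, 0.0046, 0.1, 0, 0, -0.145, 0.3],
    [-0.08, 0.0046, 0.1, 0, 0, -0.145, 0.3],
    [-0.08, 0.0046, 0.1, 0, 0, -0.145, 0.3],
    [-0.08, 0.0046, 0.1, 0, 0, -0.145, 0.3]
  ]
}}

```text
time: 4.95
tool_pos: [0.5788, 0.0036, 0.149]
tcp_rot: [0.222, -3.132, 0.0]
wrist_force: [0.3, 0.4, -0.0]
width: 0.702
```

Run:
```python
from h import *
im,C=snap('wrist','w3.png'); s=status.read_state()
plan([(.5782,.0023,.087,188)])
g=im.astype(int).sum(2)//3; p=proj(C,(.5782,.0023,.116)); print(p,proj(C,(.5782-.025,.0023-.0035,.116)),proj(C,(.5782+.025,.0023+.0035,.116)))
```

```text
(0.5782, 0.0023, 0.087, 188) -> [0.0016, -0.0012, 0.0635, -0.0004, 0.0013, 0.0024] rows 1.6
[322.45014736 260.73282665] [322.43694335 215.25330527] [322.465243   303.24043261]
```

View pics/w3.png

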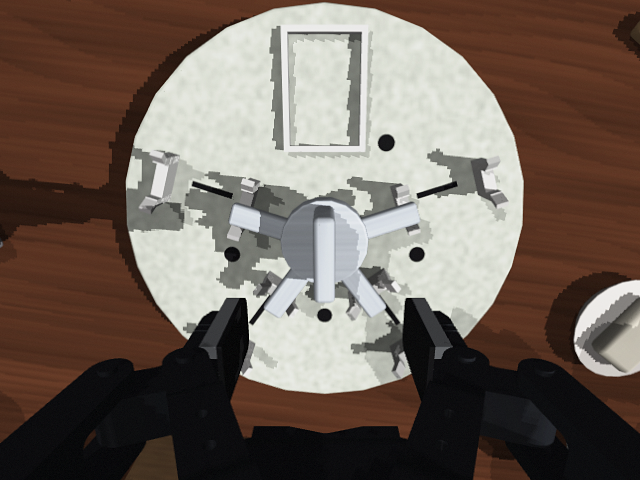

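Call:
{"api": "apply_moves", "payload": {
  "deltas": [
    [0.0015, -0.001, 0.06, 0, 0, 0, 0.3],
    [0.0015, -0.001, 0.06, 0, 0, 0, 0.3],
    [0.0015, -0.001, 0.06, 0, 0, 0, 0.5],
    [0.0015, -0.001, 0.06, 0, 0, 0, 0.8],
    [0.0015, -0.001, 0.06, 0, 0, 0, 1],
    [0.0015, -0.001, 0.06, 0, 0, 0, 1],
    [0.0015, -0.001, 0.06, 0, 0, 0, 1],
    [0.0015, -0.001, 0.06, 0, 0, 0, 1]
  ],
  "squeeze": 40
}}

```text
time: 5.67
tool_pos: [0.5794, 0.0031, 0.0909]
tcp_rot: [-0.225, 3.13, -0.001]
wrist_force: [0.2, -0.0, -0.2]
width: 0.001
```

Call:
{"api": "apply_moves", "payload": {
  "deltas": [
    [0, 0, 0, 0, 0, 0, 1],
    [0, 0, 0, 0, 0, -0.1, 1],
    [0, 0, 0, 0, 0, -0.2, 1],
    [0, 0, 0, 0, 0, -0.3, 1]
  ]
}}

```text
time: 6.0
tool_pos: [0.5782, 0.0032, 0.0893]
tcp_rot: [-0.698, 3.063, -0.0]
wrist_force: [-0.4, -0.5, 0.2]
width: -0.003
```

Call:
{"api": "apply_moves", "payload": {
  "deltas": [
    [0, 0, 0, 0, 0, -0.1, 1],
    [0, 0, 0, 0, 0, -0.2, 1],
    [0, 0, 0, 0, 0, -0.3, 1],
    [0, 0, 0, 0, 0, -0.325, 1],
    [0, 0, 0, 0, 0, -0.345, 1],
    [0, 0, 0, 0, 0, -0.345, 1],
    [0, 0, 0, 0, 0, -0.345, 1]
  ]
}}

```text
time: 6.58
tool_pos: [0.5782, 0.0032, 0.0892]
tcp_rot: [-1.205, 2.901, -0.0]
wrist_force: [0.4, 0.1, 0.2]
width: -0.003
```

```bash
python3 -c "
from h import *
s=status.read_state(); print(s['time'],s['tool_pos'],s['tcp_rot'],s['torque'],s['width'],s['q'].round(2)); R=Ro.from_rotvec(s['tcp_rot']).as_matrix();print(np.degrees(np.arctan2(R[1,0],R[0,0])))"
```

```text
6.5833 [0.57821622 0.00316722 0.08916882] [-1.20525040e+00  2.90107032e+00 -5.49658880e-05] [-0.0173928   0.07310712 -0.00781658] -0.0030125305726545083 [-0.04  0.18  1.93  0.    1.03 -2.4 ]
-134.8790919781114
```

```bash
python3 -c "
from h import *
im,C=snap('wrist','w4.png')"
```

```text
(no output)
```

View pics/w4.png

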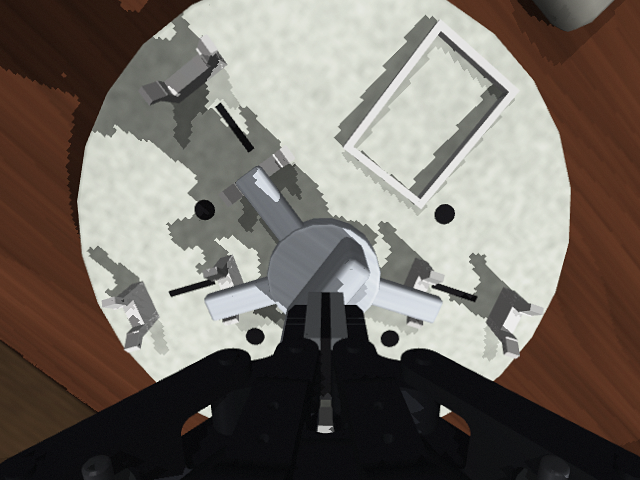

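```bash
python3 -c "
from h import *
s=status.read_state(); C=cam('wrist',s); print(C[3])
for X in [s['tool_pos'],s['tool_pos']+[0,0,.019],(.5782,.0023,.116),(.5782,.0023,.08),(.603,.0058,.116),(.553,-.0012,.116)]: print(X,proj(C,X))
im=cv2.imread('pics/w4.png')[200:440,200:450]; cv2.imwrite('pics/c4.png',cv2.resize(im,None,fx=2.5,fy=2.5,interpolation=cv2.INTER_CUBIC))
"
```

```text
[ 0.52682885 -0.04789795  0.25983806]
[0.57816055 0.00315139 0.08912708] [324.46199022 285.28444964]
[0.57816055 0.00315139 0.10812708] [324.39529545 303.13093866]
(0.5782, 0.0023, 0.116) [322.7832662  310.41129342]
(0.5782, 0.0023, 0.08) [323.19128451 276.79809821]
(0.603, 0.0058, 0.116) [286.41680221 354.12842292]
(0.553, -0.0012, 0.116) [362.75136356 262.45099785]
```

View pics/c4.png

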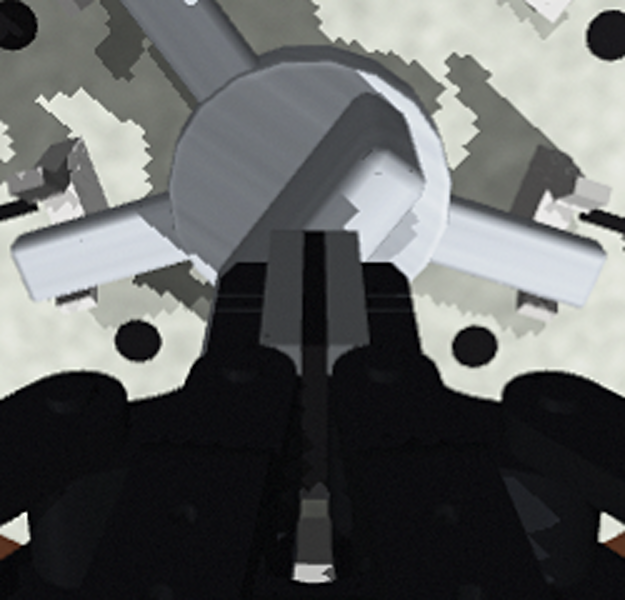

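Call:
{"api": "apply_moves", "payload": {
  "deltas": [
    [0, 0, 0, 0, 0, 0, 0.5],
    [0, 0, 0, 0, 0, 0, 0.5],
    [0, 0, 0, 0, 0, 0, 0.5],
    [0, 0, 0, 0, 0, 0, 0.5]
  ]
}}

```text
time: 6.97
tool_pos: [0.5781, 0.0031, 0.0891]
tcp_rot: [-1.206, 2.901, -0.0]
wrist_force: [0.1, 0.1, 0.5]
width: 0.504
```

Call:
{"api": "apply_moves", "payload": {
  "deltas": [
    [0, 0, 0, 0, 0, 0.645, 0.5],
    [0, 0, 0, 0, 0, 0.645, 0.5],
    [0, 0, 0, 0, 0, 0.645, 0.5],
    [0, 0, 0, 0, 0, 0.645, 0.5],
    [0, 0, 0, 0, 0, 0.645, 0.5],
    [0, 0, 0, 0, 0, 0.645, 0.5],
    [0, 0, 0, 0, 0, 0.645, 0.5]
  ]
}}

```text
time: 7.55
tool_pos: [0.5781, 0.0031, 0.0891]
tcp_rot: [0.228, -3.133, -0.0]
wrist_force: [0.1, -0.5, 0.0]
width: 0.5
```

```bash
python3 -c "
from h import *
im,C=snap('wrist','w5.png'); im=cv2.imread('pics/w5.png')[140:480,120:530]; cv2.imwrite('pics/c5.png',im)"
```

```text
(no output)
```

View pics/c5.png

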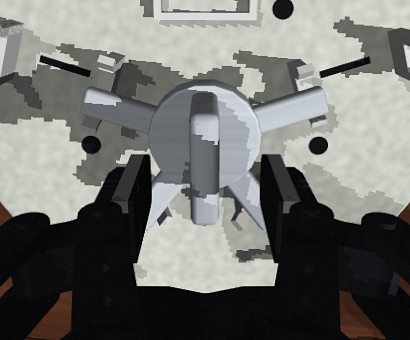

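Call:
{"api": "apply_moves", "payload": {
  "deltas": [
    [0, 0, 0, 0, 0, 0, 0.8],
    [0, 0, 0, 0, 0, 0, 0.8],
    [0, 0, 0, 0, 0, 0, 0.8]
  ]
}}

```text
time: 7.85
tool_pos: [0.5781, 0.0031, 0.0891]
tcp_rot: [-0.226, 3.133, 0.0]
wrist_force: [-1.5, -0.2, -0.8]
width: 0.202
```

Call:
{"api": "apply_moves", "payload": {
  "deltas": [
    [0, 0, 0, 0, 0, 0, 1],
    [0, 0, 0, 0, 0, 0, 1],
    [0, 0, 0, 0, 0, 0, 1],
    [0, 0, 0, 0, 0, 0, 1]
  ],
  "squeeze": 40
}}

```text
time: 8.18
tool_pos: [0.5781, 0.0031, 0.0891]
tcp_rot: [-0.225, 3.134, 0.0]
wrist_force: [0.6, -0.4, -0.5]
width: -0.001
```

```bash
python3 -c "
from h import *
print(status.read_state())
im,C=snap('wrist','w6.png'); im=cv2.imread('pics/w6.png')[140:480,120:530]; cv2.imwrite('pics/c6.png',im)"
```

```text
{'time': 8.1833, 'q': array([-3.76912798e-02,  1.79947248e-01,  1.92722231e+00,  2.70165921e-05,
        1.03440407e+00, -1.75186268e+00]), 'joint_vel': array([-0.00067062,  0.00060893,  0.00046581,  0.00078935,  0.00284577,
        0.00099146]), 'joint_torque': array([-1.42472807e-03, -4.31407320e+01, -3.30304313e+01, -2.58827986e-04,
        3.76982425e-04, -2.31947037e-03]), 'tool_pos': array([0.57814389, 0.00312512, 0.08908881]), 'tcp_rot': array([-2.24997024e-01,  3.13350379e+00,  3.29981174e-05]), 'wrist_force': array([ 0.55075372, -0.4146219 , -0.45297711]), 'torque': array([0.03422343, 0.00570746, 0.01401428]), 'width': -0.0012179809340526193}
```

View pics/c6.png

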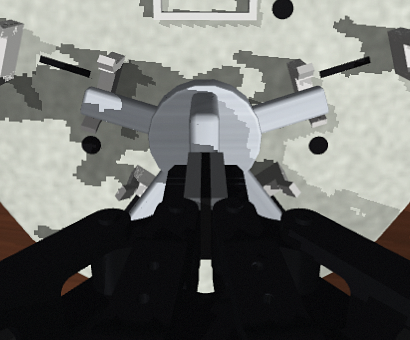

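Run:
```python
from h import *
def R6(z): 
    a=Ro.from_matrix(Rd(188)).as_rotvec(); return dict(tool_pos=np.array(z),tcp_rot=a)
C3=cam('wrist',R6([.5788,.0036,.149])); C5=cam('wrist',R6([.5781,.0031,.0891]))
g3=cv2.cvtColor(cv2.imread('pics/w3.png'),6); g5=cv2.cvtColor(cv2.imread('pics/w5.png'),6)
print('w3',[(r,int(g3[r,325])) for r in range(196,312,2)]); print('w5',[(r,int(g5[r,325])) for r in range(220,376,2)])
def tri(a,b):
    o1,d1=C3[3],ray(C3,a);o2,d2=C5[3],ray(C5,b)
    A=np.c_[d1,-d2]; t=np.linalg.lstsq(A,o2-o1,rcond=None)[0]; return (o1+d1*t[0]).round(4),(o2+d2*t[1]).round(4)
print(tri((324.5,302),(325,364)),tri((324.5,218),(325,253)))
```

```text
w3 [(196, 115), (198, 71), (200, 120), (202, 231), (204, 230), (206, 66), (208, 70), (210, 75), (212, 77), (214, 76), (216, 76), (218, 141), (220, 184), (222, 206), (224, 219), (226, 218), (228, 220), (230, 219), (232, 220), (234, 218), (236, 220), (238, 221), (240, 221), (242, 222), (244, 221), (246, 221), (248, 221), (250, 222), (252, 223), (254, 222), (256, 222), (258, 223), (260, 224), (262, 222), (264, 223), (266, 222), (268, 225), (270, 224), (272, 223), (274, 223), (276, 225), (278, 223), (280, 224), (282, 224), (284, 225), (286, 225), (288, 224), (290, 225), (292, 224), (294, 226), (296, 225), (298, 225), (300, 221), (302, 196), (304, 226), (306, 227), (308, 133), (310, 19)]
w5 [(220, 60), (222, 66), (224, 78), (226, 200), (228, 209), (230, 208), (232, 82), (234, 61), (236, 65), (238, 62), (240, 64), (242, 64), (244, 68), (246, 69), (248, 67), (250, 67), (252, 69), (254, 107), (256, 153), (258, 167), (260, 183), (262, 198), (264, 198), (266, 199), (268, 199), (270, 200), (272, 201), (274, 200), (276, 201), (278, 202), (280, 97), (282, 107), (284, 108), (286, 105), (288, 105), (290, 106), (292, 106), (294, 105), (296, 105), (298, 107), (300, 106), (302, 106), (304, 107), (306, 105), (308, 107), (310, 106), (312, 105), (314, 108), (316, 106), (318, 107), (320, 107), (322, 106), (324, 107), (326, 106), (328, 108), (330, 105), (332, 106), (334, 105), (336, 101), (338, 171), (340, 208), (342, 195), (344, 173), (346, 173), (348, 173), (350, 174), (352, 173), (354, 175), (356, 174), (358, 174), (360, 174), (362, 171), (364, 149), (366, 186), (368, 207), (370, 208), (372, 203), (374, 203)]
(array([0.6042, 0.007 , 0.1121]), array([0.6042, 0.007 , 0.1121])) (array([0.5577, 0.0006, 0.1027]), array([5.577e-01, 5.000e-04, 1.027e-01]))
```

Call:
{"api": "apply_moves", "payload": {
  "deltas": [
    [0, 0, 0, 0, 0, 0, 0.6],
    [0, 0, 0, 0, 0, 0, 0.6],
    [0, 0, 0, 0, 0, 0, 0.6],
    [0, 0, 0.004, 0, 0, 0, 0.6],
    [0, 0, 0.008, 0, 0, 0, 0.6],
    [0, 0, 0.008, 0, 0, 0, 0.6]
  ]
}}

```text
time: 8.73
tool_pos: [0.5772, 0.0031, 0.0798]
tcp_rot: [0.225, -3.132, -0.0]
wrist_force: [-0.5, 0.7, 0.1]
width: 0.398
```

Call:
{"api": "apply_moves", "payload": {
  "deltas": [
    [0, 0, 0, 0, 0, 0, 0.85],
    [0, 0, 0, 0, 0, 0, 1],
    [0, 0, 0, 0, 0, 0, 1],
    [0, 0, 0, 0, 0, 0, 1],
    [0, 0, 0, 0, 0, 0, 1]
  ],
  "squeeze": 30
}}

```text
time: 9.15
tool_pos: [0.578, 0.0027, 0.0809]
tcp_rot: [0.225, -3.133, 0.001]
wrist_force: [-0.6, -3.7, -1.8]
width: 0.128
```

Call:
{"api": "apply_moves", "payload": {
  "deltas": [
    [0, 0, 0, 0, 0, 0, 0.6],
    [0, 0, 0, 0, 0, 0, 0.6],
    [0, 0, 0.003, 0, 0, 0, 0.6],
    [0, 0, 0.006, 0, 0, 0, 0.6],
    [0, 0, 0.006, 0, 0, 0, 0.6]
  ]
}}

```text
time: 9.57
tool_pos: [0.5776, 0.0033, 0.0744]
tcp_rot: [0.225, -3.133, -0.001]
wrist_force: [-0.2, -0.3, 0.1]
width: 0.401
```

Call:
{"api": "apply_moves", "payload": {
  "deltas": [
    [0, 0, 0.002, 0, 0, 0, 0.6],
    [0, 0, 0.004, 0, 0, 0, 0.6],
    [0, 0, 0.004, 0, 0, 0, 0.6]
  ]
}}

```text
time: 9.82
tool_pos: [0.5777, 0.0032, 0.0705]
tcp_rot: [0.225, -3.133, -0.0]
wrist_force: [0.0, -0.5, 0.0]
width: 0.398
```

Call:
{"api": "apply_moves", "payload": {
  "deltas": [
    [0, 0, 0, 0, 0, 0, 0.85],
    [0, 0, 0, 0, 0, 0, 1],
    [0, 0, 0, 0, 0, 0, 1],
    [0, 0, 0, 0, 0, 0, 1],
    [0, 0, 0, 0, 0, 0, 1]
  ],
  "squeeze": 40
}}

```text
time: 10.23
tool_pos: [0.5782, 0.0027, 0.0712]
tcp_rot: [-0.225, 3.133, -0.001]
wrist_force: [-0.5, -2.3, 0.1]
width: 0.129
```

```bash
python3 -c "
from h import *
s=status.read_state(); print(s['width'],s['tool_pos'],s['wrist_force'])
R=Rd(188); p=np.array([.5781,.0031,.0891]); C=cam('wrist',dict(tool_pos=p,tcp_rot=Ro.from_matrix(R).as_rotvec()))
for x in(-.011,0,.011):
  for z in (0,.01,.02,.03): print(x,z,proj(C,p+R@np.array([x,0,-z])).round(1))
"
```

```text
0.12858975522724064 [0.57818414 0.00271439 0.07121785] [-0.47626497 -2.29794052  0.08106779]
-0.011 0 [324.6 307.4]
-0.011 0.01 [324.6 317.3]
-0.011 0.02 [324.5 328.4]
-0.011 0.03 [324.5 340.8]
0 0 [324.6 285.8]
0 0.01 [324.5 294.8]
0 0.02 [324.5 304.8]
0 0.03 [324.5 316. ]
0.011 0 [324.6 263.5]
0.011 0.01 [324.5 271.3]
0.011 0.02 [324.5 280.2]
0.011 0.03 [324.4 290.1]
```

Call:
{"api": "apply_moves", "payload": {
  "deltas": [
    [0, 0, 0, 0, 0, -0.08, 1],
    [0, 0, 0, 0, 0, -0.16, 1],
    [0, 0, 0, 0, 0, -0.24, 1],
    [0, 0, 0, 0, 0, -0.32, 1],
    [0, 0, 0, 0, 0, -0.4, 1],
    [0, 0, 0, 0, 0, -0.48, 1],
    [0, 0, 0, 0, 0, -0.54, 1],
    [0, 0, 0, 0, 0, -0.58, 1]
  ]
}}

```text
time: 10.9
tool_pos: [0.5784, 0.0022, 0.0712]
tcp_rot: [-1.115, 2.937, -0.002]
wrist_force: [0.1, -3.6, 0.2]
width: 0.128
```

Call:
{"api": "apply_moves", "payload": {
  "deltas": [
    [0, 0, 0, 0, 0, -0.03, 1],
    [0, 0, 0, 0, 0, -0.05, 1],
    [0, 0, 0, 0, 0, -0.06, 1],
    [0, 0, 0, 0, 0, -0.06, 1]
  ]
}}

```text
time: 11.23
tool_pos: [0.5785, 0.0022, 0.0712]
tcp_rot: [-1.198, 2.904, -0.002]
wrist_force: [0.2, -5.7, -0.5]
width: 0.127
```

```bash
python3 -c "
from h import *
s=status.read_state(); print(s['width'],s['tool_pos'],s['wrist_force'],s['torque'],s['q'].round(2)); R=Ro.from_rotvec(s['tcp_rot']).as_matrix();print(np.degrees(np.arctan2(R[1,0],R[0,0])))
im,C=snap('wrist','w7.png')"
```

```text
0.1267699502844553 [0.5784561  0.00221605 0.07123532] [ 0.18025459 -5.72513281 -0.47247417] [-0.81744894 -0.02094154 -0.39209348] [-0.04  0.2   1.94 -0.    1.   -2.39]
-135.1629707690848
```

View pics/w7.png

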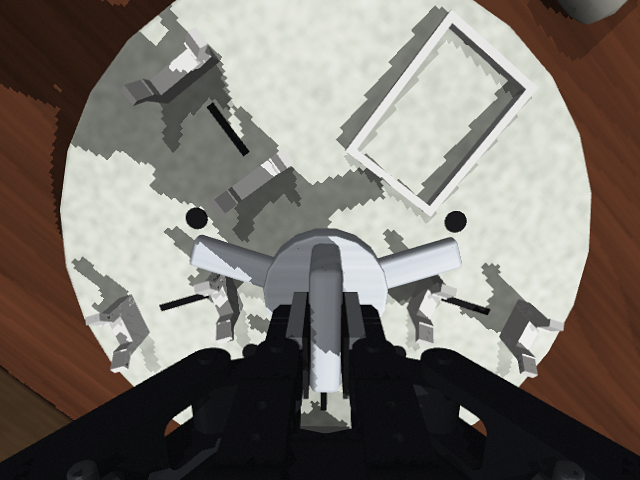

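Collar is at the open stop and the arms are over the dots. The real finger ends grip about 30 mm higher than the stated TCP.

```bash
python3 -c "
from h import *
plan([(.5785,.0022,.19,225),(.42,-.255,.15,76)])"
```

```text
(0.5785, 0.0022, 0.19, 225) -> [-0.0, -0.0002, -0.1188, -0.0013, -0.0003, -0.0032] rows 3.0
(0.42, -0.255, 0.15, 76) -> [0.098, -0.0233, 0.0133, -0.0, -0.0, 0.8668] rows 7.3
    -> [0.0457, -0.0897, 0.0134, -0.0, -0.0, 0.8669] rows 7.3
    -> [-0.0388, -0.0929, 0.0133, -0.0001, -0.0, 0.8668] rows 7.3
```

Call:
{"api": "apply_moves", "payload": {
  "deltas": [
    [0, 0, 0, 0, 0, 0, 0.5],
    [0, 0, 0, 0, 0, 0, 0.5],
    [0, 0, 0, 0, 0, 0, 0.5],
    [0, 0, -0.119, 0, 0, 0, 0.5],
    [0, 0, -0.119, 0, 0, 0, 0.5],
    [0, 0, -0.119, 0, 0, 0, 0.5],
    [0, 0, -0.119, 0, 0, 0, 0.5]
  ]
}}

```text
time: 11.87
tool_pos: [0.5839, 0.0035, 0.1998]
tcp_rot: [-1.194, 2.89, -0.009]
wrist_force: [1.5, -0.1, 1.3]
width: 0.498
```

Call:
{"api": "apply_moves", "payload": {
  "deltas": [
    [0.098, -0.023, 0.013, 0, 0, 0.867, 0.5],
    [0.098, -0.023, 0.013, 0, 0, 0.867, 0.5],
    [0.098, -0.023, 0.013, 0, 0, 0.867, 0.5],
    [0.098, -0.023, 0.013, 0, 0, 0.867, 0.5],
    [0.098, -0.023, 0.013, 0, 0, 0.867, 0.5],
    [0.098, -0.023, 0.013, 0, 0, 0.867, 0.5],
    [0.098, -0.023, 0.013, 0, 0, 0.867, 0.5],
    [0.098, -0.023, 0.013, 0, 0, 0.867, 0.5]
  ]
}}

```text
time: 12.53
tool_pos: [0.5248, -0.082, 0.1769]
tcp_rot: [0.136, 3.139, 0.001]
wrist_force: [-0.0, 0.2, 0.1]
width: 0.502
```

Call:
{"api": "apply_moves", "payload": {
  "deltas": [
    [0.046, -0.09, 0.013, 0, 0, 0.867, 0.5],
    [0.046, -0.09, 0.013, 0, 0, 0.867, 0.5],
    [0.046, -0.09, 0.013, 0, 0, 0.867, 0.5],
    [0.046, -0.09, 0.013, 0, 0, 0.867, 0.5],
    [0.046, -0.09, 0.013, 0, 0, 0.867, 0.5],
    [0.046, -0.09, 0.013, 0, 0, 0.867, 0.5],
    [0.046, -0.09, 0.013, 0, 0, 0.867, 0.5],
    [0.046, -0.09, 0.013, 0, 0, 0.867, 0.5]
  ]
}}

```text
time: 13.2
tool_pos: [0.4715, -0.1679, 0.164]
tcp_rot: [-1.437, -2.793, -0.001]
wrist_force: [-0.6, -0.5, -0.8]
width: 0.5
```

Call:
{"api": "apply_moves", "payload": {
  "deltas": [
    [-0.039, -0.093, 0.013, 0, 0, 0.867, 0.5],
    [-0.039, -0.093, 0.013, 0, 0, 0.867, 0.5],
    [-0.039, -0.093, 0.013, 0, 0, 0.867, 0.5],
    [-0.039, -0.093, 0.013, 0, 0, 0.867, 0.5],
    [-0.039, -0.093, 0.013, 0, 0, 0.867, 0.5],
    [-0.039, -0.093, 0.013, 0, 0, 0.867, 0.5],
    [-0.039, -0.093, 0.013, 0, 0, 0.867, 0.5],
    [-0.039, -0.093, 0.013, 0, 0, 0.867, 0.5]
  ]
}}

```text
time: 13.87
tool_pos: [0.4186, -0.2538, 0.151]
tcp_rot: [-2.476, -1.934, -0.0]
wrist_force: [1.1, 0.3, -0.2]
width: 0.496
```

```bash
cat >> h.py <<'E'
BIAS=np.array([-.0007,.0009,0])  # wrist camera: measured minus true, tool axes
def steel(im):
    a=im.astype(int); return ((a.max(2)-a.min(2)<30)&(a.max(2)>110)).astype(np.uint8)
def wood(im):
    h=cv2.cvtColor(im,cv2.COLOR_RGB2HSV); return ((h[...,0]>12)&(h[...,0]<22)&(h[...,1]>70)&(h[...,1]<190)&(h[...,2]>165)).astype(np.uint8)
def look(fn,mask,z,near,rad=.12,ap=False):
    """blobs near a point: centroid, box, all on plane z (bias-corrected)"""
    st=status.read_state(); im,C=snap('wrist',fn); R=Ro.from_rotvec(st['tcp_rot']).as_matrix()
    m=cv2.morphologyEx(mask(im),cv2.MORPH_CLOSE,np.ones((5,5)))
    cs,_=cv2.findContours(m,cv2.RETR_EXTERNAL,cv2.CHAIN_APPROX_NONE)
    for c in cs:
        if cv2.contourArea(c)<150: continue
        Q=np.array([onz(C,p,z)-R@BIAS for p in c[:,0].astype(float)])[:,:2]
        if np.hypot(*(Q.mean(0)-near))>rad: continue
        b=cv2.minAreaRect((Q*1000).astype(np.float32)); print('px',c[:,0].mean(0).round(0),'area',cv2.contourArea(c),'ctr',np.round(b[0],1),'size',np.round(b[1],1),'ang %.1f'%b[2])
    return im,C,m
E
python3 - <<'E'
from h import *
im,C,m=look('r1.png',steel,.014,[.41,-.262]); s=status.read_state(); print(s['time'],s['tool_pos'],s['q'].round(2))
E
```

```text
px [245. 322.] area 788.0 ctr [ 324.5 -323. ] size [59.8 25.7] ang 58.7
px [325. 233.] area 2737.0 ctr [ 416.2 -259.8] size [109.8  43.5] ang 71.1
13.9167 [ 0.41859411 -0.25373565  0.15103932] [-0.6  -0.05  2.05  0.    1.14 -0.36]
```

View pics/r1.png

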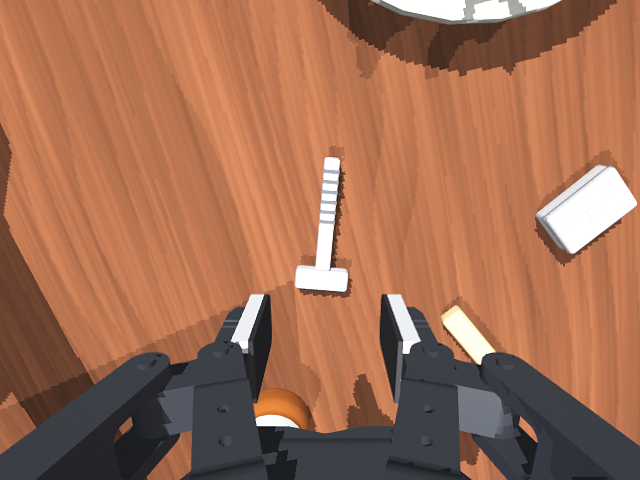

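```bash
python3 -c "
from h import *
plan([(.4185,-.253,.03,71.1),(.4185,-.253,-.015,71.1)])"
```

```text
(0.4185, -0.253, 0.03, 71.1) -> [0.0007, -0.0003, 0.121, 0.0001, -0.0002, 0.0897] rows 3.0
(0.4185, -0.253, -0.015, 71.1) -> [-0.0, 0.0, 0.045, -0.0, -0.0, -0.0] rows 1.1
```

Call:
{"api": "apply_moves", "payload": {
  "deltas": [
    [0.0007, 0, 0.121, 0, 0, 0.09, 0.55],
    [0.0007, 0, 0.121, 0, 0, 0.09, 0.55],
    [0.0007, 0, 0.121, 0, 0, 0.09, 0.55],
    [0.0007, 0, 0.121, 0, 0, 0.09, 0.55],
    [0.0007, 0, 0.14, 0, 0, 0.09, 0.55],
    [0.0007, 0, 0.155, 0, 0, 0.09, 0.55],
    [0.0007, 0, 0.166, 0, 0, 0.09, 0.55],
    [0.0007, 0, 0.166, 0, 0, 0.09, 0.55]
  ]
}}

```text
time: 14.58
tool_pos: [0.4179, -0.2526, -0.0156]
tcp_rot: [-2.558, -1.82, 0.001]
wrist_force: [-0.2, 0.3, 0.8]
width: 0.448
```

Call:
{"api": "apply_moves", "payload": {
  "deltas": [
    [0, 0, 0.002, 0, 0, 0, 0.55],
    [0, 0, 0.004, 0, 0, 0, 0.55],
    [0, 0, 0.006, 0, 0, 0, 0.55],
    [0, 0, 0.006, 0, 0, 0, 0.55]
  ]
}}

```text
time: 14.92
tool_pos: [0.4192, -0.2536, -0.0203]
tcp_rot: [2.561, 1.817, 0.001]
wrist_force: [-1.4, -0.0, -0.6]
width: 0.452
```

Call:
{"api": "apply_moves", "payload": {
  "deltas": [
    [0, 0, 0, 0, 0, 0, 0.75],
    [0, 0, 0, 0, 0, 0, 0.9],
    [0, 0, 0, 0, 0, 0, 1],
    [0, 0, 0, 0, 0, 0, 1],
    [0, 0, 0, 0, 0, 0, 1]
  ],
  "squeeze": 60
}}

```text
time: 15.33
tool_pos: [0.4192, -0.2536, -0.0203]
tcp_rot: [2.562, 1.817, 0.001]
wrist_force: [-1.0, 0.5, 5.9]
width: 0.109
```

```bash
python3 -c "
from h import *
plan([(.4192,-.2536,.09,71.1),(.6543,-.0381,.09,152),(.6543,-.0381,.045,152)])"
```

```text
(0.4192, -0.2536, 0.09, 71.1) -> [-0.0001, 0.0002, -0.1103, 0.0009, 0.0002, -0.007] rows 2.8
(0.6543, -0.0381, 0.09, 152) -> [0.14, 0.0763, 0.0, -0.0, 0.0, -0.706] rows 5.9
    -> [0.0571, 0.1489, 0.0, -0.0, 0.0, -0.706] rows 5.9
(0.6543, -0.0381, 0.045, 152) -> [0.0, 0.0, 0.045, -0.0, 0.0, -0.0] rows 1.1
```

Call:
{"api": "apply_moves", "payload": {
  "deltas": [
    [0, 0, -0.02, 0, 0, 0, 1],
    [0, 0, -0.05, 0, 0, 0, 1],
    [0, 0, -0.08, 0, 0, 0, 1],
    [0, 0, -0.11, 0, 0, 0, 1],
    [0, 0, -0.11, 0, 0, 0, 1],
    [0, 0, -0.11, 0, 0, 0, 1]
  ]
}}

```text
time: 15.83
tool_pos: [0.4202, -0.2543, 0.091]
tcp_rot: [2.559, 1.815, 0.003]
wrist_force: [0.4, -0.4, -2.0]
width: 0.118
```

Call:
{"api": "apply_moves", "payload": {
  "deltas": [
    [0.14, 0.076, 0, 0, 0, -0.71, 1],
    [0.14, 0.076, 0, 0, 0, -0.71, 1],
    [0.14, 0.076, 0, 0, 0, -0.71, 1],
    [0.14, 0.076, 0, 0, 0, -0.71, 1],
    [0.14, 0.076, 0, 0, 0, -0.71, 1],
    [0.14, 0.076, 0, 0, 0, -0.71, 1],
    [0.14, 0.076, 0, 0, 0, -0.71, 1],
    [0.14, 0.076, 0, 0, 0, -0.71, 1]
  ]
}}

```text
time: 16.5
tool_pos: [0.5351, -0.1456, 0.0868]
tcp_rot: [-1.772, -2.59, 0.002]
wrist_force: [0.0, -0.2, -1.1]
width: 0.111
```

Call:
{"api": "apply_moves", "payload": {
  "deltas": [
    [0.057, 0.149, 0, 0, 0, -0.706, 1],
    [0.057, 0.149, 0, 0, 0, -0.706, 1],
    [0.057, 0.149, 0, 0, 0, -0.706, 1],
    [0.057, 0.149, 0, 0, 0, -0.706, 1],
    [0.057, 0.149, 0, 0, 0, -0.706, 1],
    [0.057, 0.149, 0, 0, 0, -0.706, 1],
    [0.057, 0.149, 0, 0, 0, -0.706, 1],
    [0.057, 0.149, 0, 0, 0, -0.706, 1]
  ]
}}

```text
time: 17.17
tool_pos: [0.6537, -0.0393, 0.0879]
tcp_rot: [-0.771, -3.043, 0.001]
wrist_force: [0.4, 0.3, -0.2]
width: 0.11
```

```bash
cat >> h.py <<'E'
def stt():
    s=status.read_state(); R=Ro.from_rotvec(s['tcp_rot']).as_matrix()
    print('t %.1f'%s['time'],s['tool_pos'].round(4),'yaw %.2f'%np.degrees(np.arctan2(R[1,0],R[0,0])),'tilt',R[:2,2].round(4),'F',s['wrist_force'].round(1),'w %.3f'%s['width'],s['q'].round(2))
E
python3 - <<'E'
from h import *
from caddy import measure
stt(); C=measure('p1.png'); 
# handle seen? edges
im=cv2.imread('pics/p1.png'); s=status.read_state(); p=s['tool_pos']; R=Ro.from_rotvec(s['tcp_rot']).as_matrix()
for x in(-.06,-.04,.03,.044): print(x,proj(C,p+R@np.array([x,0,-.034])).round(0))
cv2.imwrite('pics/p1c.png',im[150:480,100:540])
plan([(.6543,-.0381,.045,152),(.6543,-.0381,.029,152)])
E
```

```text
t 17.2 [ 0.6537 -0.0393  0.0879] yaw 151.56 tilt [-0.002   0.0001] F [ 0.4  0.3 -0.2] w 0.110 [-0.1   0.32  1.76 -0.    1.07 -1.17]
[405.9 209.8] [0.6548 0.0136] r 0.0783 ang 9.0
[251.  210.2] [ 0.6121 -0.0658] r 0.0755 ang -62.8
[182.8 149.6] [ 0.564  -0.0815] r 0.0840 ang -99.2
[474.3 147. ] [0.6406 0.0628] r 0.0881 ang 44.2
[470.2  48.5] [0.5925 0.081 ] r 0.0810 ang 79.3
-0.06 [325. 447.]
-0.04 [325. 409.]
0.03 [324. 247.]
0.044 [324. 209.]
(0.6543, -0.0381, 0.045, 152) -> [0.0001, 0.0015, 0.0432, -0.0006, -0.0014, -0.0076] rows 1.1
(0.6543, -0.0381, 0.029, 152) -> [-0.0, -0.0, 0.016, -0.0, -0.0, 0.0] rows 0.4
```

View pics/p1c.png

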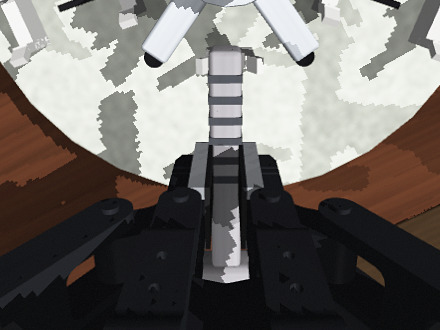

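Call:
{"api": "apply_moves", "payload": {
  "deltas": [
    [0, 0.0015, 0.02, 0, 0, -0.0076, 1],
    [0, 0.0015, 0.03, 0, 0, -0.0076, 1],
    [0, 0.0015, 0.04, 0, 0, -0.0076, 1],
    [0, 0.0015, 0.043, 0, 0, -0.0076, 1],
    [0, 0.0015, 0.043, 0, 0, -0.0076, 1]
  ]
}}

```text
time: 17.63
tool_pos: [0.6537, -0.0377, 0.0443]
tcp_rot: [-0.754, -3.046, 0.001]
wrist_force: [0.5, 0.1, -0.2]
width: 0.112
```

Call:
{"api": "apply_moves", "payload": {
  "deltas": [
    [0, 0, 0.004, 0, 0, 0, 1],
    [0, 0, 0.008, 0, 0, 0, 1],
    [0, 0, 0.012, 0, 0, 0, 1],
    [0, 0, 0.014, 0, 0, 0, 1],
    [0, 0, 0.016, 0, 0, 0, 1],
    [0, 0, 0.017, 0, 0, 0, 1],
    [0, 0, 0.017, 0, 0, 0, 1]
  ]
}}

```text
time: 18.22
tool_pos: [0.6555, -0.0375, 0.0298]
tcp_rot: [-0.753, -3.05, 0.0]
wrist_force: [-1.8, -0.4, 2.4]
width: 0.108
```

Call:
{"api": "apply_moves", "payload": {
  "deltas": [
    [0, 0, 0, 0, 0, 0, 0.6],
    [0, 0, 0, 0, 0, 0, 0.6],
    [0, 0, 0, 0, 0, 0, 0.6],
    [0, 0, -0.03, 0, 0, 0, 0.6],
    [0, 0, -0.07, 0, 0, 0, 0.6],
    [0, 0, -0.11, 0, 0, 0, 0.6],
    [0, 0, -0.11, 0, 0, 0, 0.6],
    [0, 0, -0.11, 0, 0, 0, 0.6]
  ]
}}

```text
time: 18.88
tool_pos: [0.6587, -0.0379, 0.1437]
tcp_rot: [0.751, 3.042, 0.002]
wrist_force: [-0.6, -0.5, -0.3]
width: 0.401
```

```bash
python3 -c "
from h import *
stt(); plan([(.52,-.40,.15,120)])"
```

```text
t 18.9 [ 0.6587 -0.0379  0.1437] yaw 152.26 tilt [ 0.0086 -0.0008] F [-0.6 -0.5 -0.3] w 0.401 [-0.1   0.27  1.71  0.    1.15 -1.18]
(0.52, -0.4, 0.15, 120) -> [-0.0229, -0.1925, -0.0036, 0.0027, 0.0034, 0.2815] rows 4.8
    -> [-0.0756, -0.1786, -0.0032, 0.0027, 0.0034, 0.2815] rows 4.8
```

Call:
{"api": "apply_moves", "payload": {
  "deltas": [
    [-0.023, -0.1925, 0, 0, 0, 0.28, 0.5],
    [-0.023, -0.1925, 0, 0, 0, 0.28, 0.5],
    [-0.023, -0.1925, 0, 0, 0, 0.28, 0.5],
    [-0.023, -0.1925, 0, 0, 0, 0.28, 0.5],
    [-0.023, -0.1925, 0, 0, 0, 0.28, 0.5],
    [-0.023, -0.1925, 0, 0, 0, 0.28, 0.5]
  ]
}}

```text
time: 19.38
tool_pos: [0.5828, -0.2231, 0.1369]
tcp_rot: [-1.177, -2.909, 0.004]
wrist_force: [-0.1, 0.2, -0.0]
width: 0.5
```

Call:
{"api": "apply_moves", "payload": {
  "deltas": [
    [-0.0756, -0.1786, 0, 0, 0, 0.28, 0.5],
    [-0.0756, -0.1786, 0, 0, 0, 0.28, 0.5],
    [-0.0756, -0.1786, 0, 0, 0, 0.28, 0.5],
    [-0.0756, -0.1786, 0, 0, 0, 0.28, 0.5],
    [-0.0756, -0.1786, 0, 0, 0, 0.28, 0.5],
    [-0.0756, -0.1786, 0, 0, 0, 0.28, 0.5],
    [-0.0756, -0.1786, 0, 0, 0, 0.28, 0.5]
  ]
}}

```text
time: 19.97
tool_pos: [0.5158, -0.4002, 0.1371]
tcp_rot: [-1.569, -2.718, -0.002]
wrist_force: [-0.1, 0.3, -0.2]
width: 0.505
```

Run:
```python
from h import *
im,C,m=look('f1.png',wood,.014,[.523,-.412]); stt()
h=cv2.cvtColor(im,cv2.COLOR_RGB2HSV); uv=proj(C,(.523,-.412,.014)).round().astype(int); print(uv)
for d in range(-80,81,16): print(d,h[np.clip(uv[1]+d,0,479),uv[0]],end=' ')
```

```text
px [323. 254.] area 1899.5 ctr [ 530.5 -423. ] size [ 31.2 134.6] ang 26.2
t 20.0 [ 0.5164 -0.3991  0.1373] yaw 120.10 tilt [-0.0017  0.0025] F [0.7 0.4 0.2] w 0.498 [-0.7   0.27  1.72  0.    1.15 -1.22]
[326 240]
-80 [ 10 149 164] -64 [ 27  32 255] -48 [ 26  34 255] -32 [ 27  36 255] -16 [ 27  34 255] 0 [ 27  37 255] 16 [ 27  38 255] 32 [ 27  38 255] 48 [ 27  54 255] 64 [110  28 163] 80 [113  25 161]
```

```bash
python3 -c "
from h import *
plan([(.5205,-.403,.03,116.2),(.5205,-.403,-.02,116.2)])"
```

```text
(0.5205, -0.403, 0.03, 116.2) -> [-0.0057, 0.0016, 0.1073, -0.0004, -0.003, 0.068] rows 2.7
(0.5205, -0.403, -0.02, 116.2) -> [-0.0, -0.0, 0.05, 0.0, -0.0, 0.0] rows 1.2
```

Call:
{"api": "apply_moves", "payload": {
  "deltas": [
    [-0.0055, 0.0016, 0.107, 0, -0.002, 0.068, 0.5],
    [-0.0055, 0.0016, 0.107, 0, -0.002, 0.068, 0.5],
    [-0.0055, 0.0016, 0.107, 0, -0.002, 0.068, 0.5],
    [-0.0055, 0.0016, 0.125, 0, -0.002, 0.068, 0.5],
    [-0.0055, 0.0016, 0.14, 0, -0.002, 0.068, 0.5],
    [-0.0055, 0.0016, 0.15, 0, -0.002, 0.068, 0.5],
    [-0.0055, 0.0016, 0.157, 0, -0.002, 0.068, 0.5],
    [-0.0055, 0.0016, 0.157, 0, -0.002, 0.068, 0.5]
  ]
}}

```text
time: 20.68
tool_pos: [0.521, -0.4026, -0.0192]
tcp_rot: [-1.657, -2.669, 0.001]
wrist_force: [-0.4, 0.3, -0.0]
width: 0.501
```

Call:
{"api": "apply_moves", "payload": {
  "deltas": [
    [0, 0, 0, 0, 0, 0, 0.6],
    [0, 0, 0, 0, 0, 0, 0.75],
    [0, 0, 0, 0, 0, 0, 0.9],
    [0, 0, 0, 0, 0, 0, 1],
    [0, 0, 0, 0, 0, 0, 1],
    [0, 0, 0, 0, 0, 0, 1]
  ],
  "squeeze": 60
}}

```text
time: 21.18
tool_pos: [0.5225, -0.4048, -0.016]
tcp_rot: [1.656, 2.664, -0.002]
wrist_force: [1.2, -0.3, 6.3]
width: 0.192
```

```bash
python3 -c "
from h import *
stt()
c=np.array([.5782,.0023])+.084*np.array([np.cos(np.radians(-100)),np.sin(np.radians(-100))]); print('cradle -100',c)
s=status.read_state()['tool_pos']; off=(np.array([.5208,-.4033])-s[:2])@[np.cos(np.radians(116.2)),np.sin(np.radians(116.2))]; print('off',off)
t=c-off*np.array([np.cos(np.radians(80)),np.sin(np.radians(80))]); print(t)
plan([(*s[:2],.09,116.2),(*t,.09,80),(*t,.045,80)])
"
```

```text
t 21.2 [ 0.5225 -0.4048 -0.016 ] yaw 116.26 tilt [ 0.0036 -0.0037] F [ 1.2 -0.3  6.3] w 0.192 [-0.7   0.44  1.81 -0.    0.89 -1.15]
cradle -100 [ 0.56361355 -0.08042385]
off 0.002156764211261688
[ 0.56323903 -0.08254785]
(np.float64(0.5225421730490265), np.float64(-0.4048464716300658), 0.09, 116.2) -> [-0.0005, 0.0002, -0.1059, 0.0016, 0.0049, 0.001] rows 2.6
(np.float64(0.5632390349010351), np.float64(-0.08254784936969525), 0.09, 80) -> [0.1356, 0.0894, -0.0, -0.0, -0.0, 0.3159] rows 4.1
    -> [0.1567, 0.0428, -0.0, -0.0, -0.0, 0.3159] rows 4.1
(np.float64(0.5632390349010351), np.float64(-0.08254784936969525), 0.045, 80) -> [-0.0, 0.0001, 0.045, -0.0, -0.0, 0.0] rows 1.1
```

Call:
{"api": "apply_moves", "payload": {
  "deltas": [
    [0, 0, -0.02, 0, 0, 0, 1],
    [0, 0, -0.05, 0, 0, 0, 1],
    [0, 0, -0.08, 0, 0, 0, 1],
    [0, 0, -0.108, 0, 0, 0, 1],
    [0, 0, -0.108, 0, 0, 0, 1],
    [0, 0, -0.108, 0, 0, 0, 1]
  ]
}}

```text
time: 21.68
tool_pos: [0.5227, -0.4052, 0.0931]
tcp_rot: [1.655, 2.662, -0.003]
wrist_force: [-0.3, -1.0, -1.1]
width: 0.19
```

Call:
{"api": "apply_moves", "payload": {
  "deltas": [
    [0.1356, 0.0894, 0, 0, 0, 0.316, 1],
    [0.1356, 0.0894, 0, 0, 0, 0.316, 1],
    [0.1356, 0.0894, 0, 0, 0, 0.316, 1],
    [0.1356, 0.0894, 0, 0, 0, 0.316, 1],
    [0.1356, 0.0894, 0, 0, 0, 0.316, 1],
    [0.1356, 0.0894, 0, 0, 0, 0.316, 1]
  ]
}}

```text
time: 22.18
tool_pos: [0.5399, -0.2398, 0.0877]
tcp_rot: [-2.052, -2.377, 0.003]
wrist_force: [0.7, -0.7, -1.8]
width: 0.188
```

Call:
{"api": "apply_moves", "payload": {
  "deltas": [
    [0.1567, 0.0428, 0, 0, 0, 0.316, 1],
    [0.1567, 0.0428, 0, 0, 0, 0.316, 1],
    [0.1567, 0.0428, 0, 0, 0, 0.316, 1],
    [0.1567, 0.0428, 0, 0, 0, 0.316, 1],
    [0.1567, 0.0428, 0, 0, 0, 0.316, 1],
    [0.1567, 0.0428, 0, 0, 0, 0.316, 1],
    [0.1567, 0.0428, 0, 0, 0, 0.316, 1]
  ]
}}

```text
time: 22.77
tool_pos: [0.561, -0.0822, 0.0887]
tcp_rot: [2.404, 2.02, -0.003]
wrist_force: [0.1, -0.8, -0.4]
width: 0.193
```

Run:
```python
from h import *
stt(); im,C=snap('wrist','p2.png'); s=status.read_state(); p=s['tool_pos']; R=Ro.from_rotvec(s['tcp_rot']).as_matrix()
print([proj(C,p+R@np.array([x,0,-.030])).round(0) for x in (.03,.048)])
h=cv2.cvtColor(im,cv2.COLOR_RGB2HSV); m=((h[...,0]>10)&(h[...,0]<35)&(h[...,1]>20)&(h[...,1]<170)&(h[...,2]>120)).astype(np.uint8)
m[:,:250]=0;m[:,400:]=0
for r in range(180,300,10): x=np.flatnonzero(m[r]); print(r,len(x),x.min() if len(x) else '',x.max() if len(x) else '',end='; ')
plan([(.5632,-.0825,.05,80)])
```

```text
t 22.8 [ 0.561  -0.0822  0.0887] yaw 80.09 tilt [-0.0004 -0.0024] F [ 0.1 -0.8 -0.4] w 0.193 [-0.19  0.16  1.95 -0.    1.03 -0.01]
[array([327., 244.]), array([327., 196.])]
180 0  ; 190 0  ; 200 46 302 347; 210 53 298 350; 220 51 300 350; 230 51 300 350; 240 52 299 350; 250 51 299 350; 260 50 299 349; 270 51 301 351; 280 51 300 351; 290 50 300 349; (0.5632, -0.0825, 0.05, 80) -> [0.0007, 0.002, 0.0389, 0.0003, 0.0023, 0.0003] rows 1.0
```

Call:
{"api": "apply_moves", "payload": {
  "deltas": [
    [0.0007, 0.002, 0.012, 0, 0.0023, 0, 1],
    [0.0007, 0.002, 0.025, 0, 0.0023, 0, 1],
    [0.0007, 0.002, 0.039, 0, 0.0023, 0, 1],
    [0.0007, 0.002, 0.039, 0, 0.0023, 0, 1]
  ]
}}

```text
time: 23.15
tool_pos: [0.5599, -0.0816, 0.0459]
tcp_rot: [-2.403, -2.015, 0.005]
wrist_force: [-1.6, -0.1, -0.4]
width: 0.192
```

Call:
{"api": "apply_moves", "payload": {
  "deltas": [
    [0, 0, 0.004, 0, 0, 0, 1],
    [0, 0, 0.008, 0, 0, 0, 1],
    [0, 0, 0.012, 0, 0, 0, 1],
    [0, 0, 0.015, 0, 0, 0, 1],
    [0, 0, 0.018, 0, 0, 0, 1],
    [0, 0, 0.018, 0, 0, 0, 1]
  ]
}}

```text
time: 23.65
tool_pos: [0.5639, -0.0811, 0.034]
tcp_rot: [2.405, 2.021, 0.002]
wrist_force: [-2.8, 0.3, 6.9]
width: 0.192
```

Call:
{"api": "apply_moves", "payload": {
  "deltas": [
    [0, 0, 0, 0, 0, 0, 0.55],
    [0, 0, 0, 0, 0, 0, 0.55],
    [0, 0, 0, 0, 0, 0, 0.55],
    [0, 0, -0.03, 0, 0, 0, 0.55],
    [0, 0, -0.07, 0, 0, 0, 0.55],
    [0, 0, -0.11, 0, 0, 0, 0.55],
    [0, 0, -0.11, 0, 0, 0, 0.55],
    [0, 0, -0.11, 0, 0, 0, 0.55]
  ]
}}

```text
time: 24.32
tool_pos: [0.5665, -0.0816, 0.1466]
tcp_rot: [2.4, 2.017, 0.01]
wrist_force: [-0.0, -0.0, -1.0]
width: 0.451
```

```bash
python3 -c "
from h import *
stt(); plan([(.62,-.29,.16,60)])"
```

```text
t 24.3 [ 0.5665 -0.0816  0.1466] yaw 80.07 tilt [ 0.0092 -0.001 ] F [-0. -0. -1.] w 0.451 [-0.19  0.11  1.9   0.    1.13 -0.01]
(0.62, -0.29, 0.16, 60) -> [-0.1961, 0.0888, -0.0127, 0.0091, -0.0023, 0.3503] rows 5.4
```

Call:
{"api": "apply_moves", "payload": {
  "deltas": [
    [-0.196, 0.089, -0.013, 0, 0, 0.35, 0.2],
    [-0.196, 0.089, -0.013, 0, 0, 0.35, 0.2],
    [-0.196, 0.089, -0.013, 0, 0, 0.35, 0.2],
    [-0.196, 0.089, -0.013, 0, 0, 0.35, 0.2],
    [-0.196, 0.089, -0.013, 0, 0, 0.35, 0.2],
    [-0.196, 0.089, -0.013, 0, 0, 0.35, 0.2],
    [-0.196, 0.089, -0.013, 0, 0, 0.35, 0.2]
  ]
}}

```text
time: 24.9
tool_pos: [0.6165, -0.2922, 0.1532]
tcp_rot: [-2.722, -1.565, 0.0]
wrist_force: [0.2, 0.0, -1.5]
width: 0.803
```

Run:
```python
from h import *
im,C,m=look('t1.png',steel,.022,[.622,-.298]); stt()
```

```text
px [339. 217.] area 4098.5 ctr [ 624.  -295.1] size [64.5 41.1] ang 27.8
t 24.9 [ 0.6161 -0.2899  0.1532] yaw 59.88 tilt [-0.0017  0.0026] F [ 0.1  0.7 -0.9] w 0.804 [-0.48  0.31  1.64  0.    1.2   0.05]
```

Run:
```python
from h import *
def C_(p,a): return cam('wrist',dict(tool_pos=np.array(p),tcp_rot=Ro.from_matrix(Rd(a)).as_rotvec())),Rd(a)
V=[((.6494,-.0002,.3281),0,[(309,289.2),(355,282.9),(360,338.3),(320,342)]),((.4984,-.0019,.2486),180,[(277.5,151),(344,141.5),(353,223),(296,232)]),((.5785,.0022,.0712),224.84,[(450,10),(536,92),(432,214),(345,152)]),((.5788,.0036,.149),187.9,[(280,26),(369,26),(369,153),(283,153)])]
for p,a,cs in V:
    C,R=C_(p,a); q=np.array([onz(C,c,.04)-R@BIAS for c in cs])[:,:2]; c=q.mean(0); d=c-[.5782,.0023]
    print(c.round(4),'r %.4f ang %.1f'%(np.hypot(*d),np.degrees(np.arctan2(d[1],d[0]))), 'sides',[float(np.hypot(*(q[i]-q[i-1])).round(4)) for i in range(4)])
plan([(.624,-.2951,.04,27.8),(.624,-.2951,-.014,27.8)])
```

```text
[ 0.4887 -0.0124] r 0.0907 ang -170.7 sides [0.076, 0.0579, 0.0783, 0.0524]
[ 0.4855 -0.0106] r 0.0936 ang -172.1 sides [0.0801, 0.0626, 0.0786, 0.0569]
[ 0.4869 -0.0115] r 0.0924 ang -171.4 sides [0.08, 0.0571, 0.0764, 0.0556]
[ 0.4867 -0.0105] r 0.0923 ang -172.0 sides [0.0801, 0.0569, 0.0801, 0.0594]
(0.624, -0.2951, 0.04, 27.8) -> [-0.0007, 0.0098, 0.1131, -0.0031, -0.0006, 0.5599] rows 4.7
(0.624, -0.2951, -0.014, 27.8) -> [0.0, -0.0001, 0.054, 0.0001, 0.0, 0.0] rows 1.4
```

Call:
{"api": "apply_moves", "payload": {
  "deltas": [
    [-0.0007, 0.0098, 0.113, 0, 0, 0.56, 0.3],
    [-0.0007, 0.0098, 0.113, 0, 0, 0.56, 0.3],
    [-0.0007, 0.0098, 0.113, 0, 0, 0.56, 0.3],
    [-0.0007, 0.0098, 0.113, 0, 0, 0.56, 0.3],
    [-0.0007, 0.0098, 0.113, 0, 0, 0.56, 0.3],
    [-0.0007, 0.0098, 0.14, 0, 0, 0.56, 0.3],
    [-0.0007, 0.0098, 0.167, 0, 0, 0.56, 0.3],
    [-0.0007, 0.0098, 0.167, 0, 0, 0.56, 0.3]
  ]
}}

```text
time: 25.62
tool_pos: [0.62, -0.2897, -0.0183]
tcp_rot: [-3.039, -0.759, 0.012]
wrist_force: [-2.9, 1.2, -1.0]
width: 0.7
```

Call:
{"api": "apply_moves", "payload": {
  "deltas": [
    [0, 0, 0, 0, 0, 0, 0.3],
    [0, 0, 0, 0, 0, 0, 0.5],
    [0, 0, 0, 0, 0, 0, 0.7],
    [0, 0, 0, 0, 0, 0, 0.9],
    [0, 0, 0, 0, 0, 0, 0.9],
    [0, 0, 0, 0, 0, 0, 0.9]
  ],
  "squeeze": 60
}}

```text
time: 26.12
tool_pos: [0.6272, -0.2953, -0.0092]
tcp_rot: [3.047, 0.757, 0.007]
wrist_force: [-0.0, 2.6, 5.9]
width: 0.422
```

```bash
python3 -c "
from h import *
stt()
s=status.read_state(); p=s['tool_pos']; a=27.8; off=Rd(a)[:2,:2].T@(np.array([.624,-.2951])-p[:2]); print('off',off)
t=np.array([.4871,-.0105])-Rd(8)[:2,0]*off[0]; print(t)
plan([(*p[:2],.09,27.8),(*t,.09,8),(*t,.04,8)])
"
```

```text
t 26.1 [ 0.6272 -0.2953 -0.0092] yaw 27.92 tilt [ 0.0045 -0.0005] F [-0.   2.6  5.9] w 0.422 [-0.48  0.48  1.73  0.    0.93  0.61]
off [-0.00270381 -0.00169719]
[ 0.48977749 -0.0101237 ]
(np.float64(0.6271832851520343), np.float64(-0.2953402864507733), 0.09, 27.8) -> [0.0004, 0.0003, -0.0992, 0.0026, -0.0038, 0.002] rows 2.5
(np.float64(0.489777493828907), np.float64(-0.010123702782374903), 0.09, 8) -> [0.0057, -0.1582, 0.0, 0.0, 0.0, 0.1728] rows 4.0
    -> [-0.0215, -0.1569, 0.0, 0.0, 0.0, 0.1728] rows 4.0
(np.float64(0.489777493828907), np.float64(-0.010123702782374903), 0.04, 8) -> [-0.0, 0.0001, 0.05, 0.0, 0.0, -0.0] rows 1.3
```

Call:
{"api": "apply_moves", "payload": {
  "deltas": [
    [0, 0, 0, 0, 0, 0, 0.35],
    [0, 0, 0, 0, 0, 0, 0.35],
    [0, 0, -0.003, 0, 0, 0, 0.35],
    [0, 0, -0.003, 0, 0, 0, 0.35],
    [0, 0, -0.003, 0, 0, 0, 0.35]
  ]
}}

```text
time: 26.53
tool_pos: [0.6255, -0.295, -0.0085]
tcp_rot: [-3.049, -0.758, -0.002]
wrist_force: [-0.9, -0.7, -0.4]
width: 0.652
```

Call:
{"api": "apply_moves", "payload": {
  "deltas": [
    [0, 0, 0, 0, 0, 0, 0.5],
    [0, 0, 0, 0, 0, 0, 0.6],
    [0, 0, 0, 0, 0, 0, 0.7],
    [0, 0, 0, 0, 0, 0, 0.8],
    [0, 0, 0, 0, 0, 0, 0.8]
  ]
}}

```text
time: 26.95
tool_pos: [0.6256, -0.295, -0.0079]
tcp_rot: [-3.049, -0.758, -0.002]
wrist_force: [-2.0, 0.4, 5.2]
width: 0.406
```

Call:
{"api": "apply_moves", "payload": {
  "deltas": [
    [0, 0, 0, 0, 0, 0, 0.35],
    [0, 0, 0, 0, 0, 0, 0.35],
    [0, 0, -0.005, 0, 0, 0, 0.35],
    [0, 0, -0.005, 0, 0, 0, 0.35],
    [0, 0, -0.005, 0, 0, 0, 0.35]
  ]
}}

```text
time: 27.37
tool_pos: [0.626, -0.295, -0.0032]
tcp_rot: [3.048, 0.758, 0.003]
wrist_force: [-0.2, -0.1, -0.4]
width: 0.651
```

Call:
{"api": "apply_moves", "payload": {
  "deltas": [
    [0, 0, 0, 0, 0, 0, 0.5],
    [0, 0, 0, 0, 0, 0, 0.6],
    [0, 0, 0, 0, 0, 0, 0.7],
    [0, 0, 0, 0, 0, 0, 0.8],
    [0, 0, 0, 0, 0, 0, 0.8]
  ]
}}

```text
time: 27.78
tool_pos: [0.6255, -0.2949, -0.0036]
tcp_rot: [-3.049, -0.758, -0.002]
wrist_force: [0.3, 2.2, -0.2]
width: 0.199
```

Call:
{"api": "apply_moves", "payload": {
  "deltas": [
    [0, 0, -0.015, 0, 0, 0, 0.9],
    [0, 0, -0.03, 0, 0, 0, 0.9],
    [0, 0, -0.06, 0, 0, 0, 0.9],
    [0, 0, -0.09, 0, 0, 0, 0.9],
    [0, 0, -0.09, 0, 0, 0, 0.9],
    [0, 0, -0.09, 0, 0, 0, 0.9]
  ]
}}

```text
time: 28.28
tool_pos: [0.6287, -0.2966, 0.0925]
tcp_rot: [3.043, 0.757, 0.013]
wrist_force: [0.1, 1.2, -0.5]
width: 0.102
```

```bash
python3 -c "
from h import *
stt()
p=status.read_state()['tool_pos']
off=Rd(27.8)[:2,:2].T@(np.array([.624,-.2951])-p[:2]); print(off)
t=np.array([.4871,-.0105])-Rd(8)[:2,0]*off[0]; print(t)
plan([(*t,.09,8),(*t,.04,8)])
"
```

```text
t 28.3 [ 0.6287 -0.2966  0.0925] yaw 27.93 tilt [ 0.0095 -0.0037] F [ 0.1  1.2 -0.5] w 0.102 [-0.48  0.38  1.67  0.    1.09  0.61]
[-0.00345567 -0.00354076]
[ 0.49052204 -0.01001906]
(np.float64(0.490522037323761), np.float64(-0.010019064018135891), 0.09, 8) -> [0.0061, -0.159, 0.0, 0.0032, -0.004, 0.1739] rows 4.0
    -> [-0.0216, -0.1576, 0.0006, 0.0033, -0.0039, 0.1739] rows 4.0
(np.float64(0.490522037323761), np.float64(-0.010019064018135891), 0.04, 8) -> [0.0, -0.0, 0.05, -0.0, -0.0, 0.0] rows 1.3
```

Call:
{"api": "apply_moves", "payload": {
  "deltas": [
    [0, 0, -0.05, 0, 0, 0, 0.2],
    [0, 0, -0.05, 0, 0, 0, 0.2],
    [0, 0, -0.05, 0, 0, 0, 0.2],
    [0, 0, -0.05, 0, 0, 0, 0.2],
    [0, 0, -0.05, 0, 0, 0, 0.2]
  ]
}}

```text
time: 28.7
tool_pos: [0.6245, -0.2945, 0.135]
tcp_rot: [-3.047, -0.758, 0.0]
wrist_force: [0.5, -0.7, -0.8]
width: 0.792
```

Run:
```python
from h import *
im,C,m=look('t2.png',steel,.022,[.622,-.298]); stt()
```

```text
px [326. 223.] area 4301.0 ctr [ 624.7 -293.4] size [64.5 39.4] ang 27.9
t 28.8 [ 0.6241 -0.2943  0.1344] yaw 27.92 tilt [-0.0016  0.0021] F [-0.2  0.7 -0.4] w 0.802 [-0.48  0.34  1.64  0.    1.17  0.61]
```

Call:
{"api": "apply_moves", "payload": {
  "deltas": [
    [0.001, -0.0005, 0.04, 0, 0, 0, 0.35],
    [0.001, -0.0005, 0.08, 0, 0, 0, 0.35],
    [0.001, -0.0005, 0.11, 0, 0, 0, 0.35],
    [0.001, -0.0005, 0.13, 0, 0, 0, 0.35],
    [0.001, -0.0005, 0.145, 0, 0, 0, 0.35],
    [0.001, -0.0005, 0.152, 0, 0, 0, 0.35],
    [0.001, -0.0005, 0.152, 0, 0, 0, 0.35]
  ]
}}

```text
time: 29.33
tool_pos: [0.6243, -0.293, -0.0185]
tcp_rot: [-3.045, -0.757, 0.004]
wrist_force: [-0.1, -0.1, -0.0]
width: 0.648
```

Call:
{"api": "apply_moves", "payload": {
  "deltas": [
    [0, 0, 0, 0, 0, 0, 0.5],
    [0, 0, 0, 0, 0, 0, 0.6],
    [0, 0, 0, 0, 0, 0, 0.7],
    [0, 0, 0, 0, 0, 0, 0.8],
    [0, 0, 0, 0, 0, 0, 0.8],
    [0, 0, 0, 0, 0, 0, 0.8]
  ],
  "squeeze": 60
}}

```text
time: 29.83
tool_pos: [0.6272, -0.2945, -0.014]
tcp_rot: [3.047, 0.758, 0.005]
wrist_force: [-0.4, 0.8, 3.5]
width: 0.444
```

Call:
{"api": "apply_moves", "payload": {
  "deltas": [
    [0, 0, -0.015, 0, 0, 0, 0.9],
    [0, 0, -0.04, 0, 0, 0, 0.9],
    [0, 0, -0.07, 0, 0, 0, 0.9],
    [0, 0, -0.105, 0, 0, 0, 0.9],
    [0, 0, -0.105, 0, 0, 0, 0.9],
    [0, 0, -0.105, 0, 0, 0, 0.9]
  ]
}}

```text
time: 30.33
tool_pos: [0.6288, -0.2954, 0.0946]
tcp_rot: [3.044, 0.757, 0.012]
wrist_force: [0.6, 0.1, -1.3]
width: 0.445
```

```bash
python3 -c "
from h import *
stt()
p=status.read_state()['tool_pos']
off=Rd(27.8)[:2,:2].T@(np.array([.6247,-.2934])-p[:2]); print(off)
t=np.array([.4871,-.0105])-Rd(8)[:2,0]*off[0]; print(t)
plan([(*t,.09,8),(*t,.04,8)])
"
```

```text
t 30.3 [ 0.6288 -0.2954  0.0946] yaw 27.93 tilt [ 0.0083 -0.0031] F [ 0.6  0.1 -1.3] w 0.445 [-0.48  0.37  1.67  0.    1.09  0.61]
[-0.00270484 -0.00369   ]
[ 0.48977852 -0.01012356]
(np.float64(0.4897785214011732), np.float64(-0.010123558366510904), 0.09, 8) -> [0.0054, -0.1586, 0.0013, 0.0028, -0.0035, 0.1739] rows 4.0
    -> [-0.0222, -0.1571, 0.0017, 0.0027, -0.0035, 0.1739] rows 4.0
(np.float64(0.4897785214011732), np.float64(-0.010123558366510904), 0.04, 8) -> [0.0, -0.0, 0.05, 0.0, -0.0, -0.0] rows 1.3
```

Call:
{"api": "apply_moves", "payload": {
  "deltas": [
    [0.0054, -0.1586, 0, 0, 0, 0.174, 0.9],
    [0.0054, -0.1586, 0, 0, 0, 0.174, 0.9],
    [0.0054, -0.1586, 0, 0, 0, 0.174, 0.9],
    [0.0054, -0.1586, 0, 0, 0, 0.174, 0.9],
    [0.0054, -0.1586, 0, 0, 0, 0.174, 0.9],
    [0.0054, -0.1586, 0, 0, 0, 0.174, 0.9]
  ]
}}

```text
time: 30.83
tool_pos: [0.5544, -0.1494, 0.0882]
tcp_rot: [-3.101, -0.494, 0.002]
wrist_force: [0.6, 0.3, -0.3]
width: 0.443
```

Call:
{"api": "apply_moves", "payload": {
  "deltas": [
    [-0.022, -0.157, 0, 0, 0, 0.174, 0.9],
    [-0.022, -0.157, 0, 0, 0, 0.174, 0.9],
    [-0.022, -0.157, 0, 0, 0, 0.174, 0.9],
    [-0.022, -0.157, 0, 0, 0, 0.174, 0.9],
    [-0.022, -0.157, 0, 0, 0, 0.174, 0.9],
    [-0.022, -0.157, 0, 0, 0, 0.174, 0.9],
    [-0.022, -0.157, 0, 0, 0, 0.174, 0.9]
  ]
}}

```text
time: 31.42
tool_pos: [0.4884, -0.0097, 0.0897]
tcp_rot: [3.134, 0.219, 0.004]
wrist_force: [0.4, -0.8, -1.2]
width: 0.443
```

Run:
```python
from h import *
stt(); plan([(.4888,-.0103,.06,8)])
z=status.read_state()['tool_pos'][2]
im,C,m=look('t3.png',steel,z+.014+.022-.0,[.487,-.01],.05)
```

```text
t 31.4 [ 0.4884 -0.0097  0.0897] yaw 8.00 tilt [ 0.0023 -0.0003] F [ 0.4 -0.8 -1.2] w 0.443 [-0.07  0.01  2.11 -0.    1.02  1.36]
(0.4888, -0.0103, 0.06, 8) -> [0.0003, 0.0007, 0.0297, 0.0006, -0.0023, 0.0] rows 0.7
```

Call:
{"api": "apply_moves", "payload": {
  "deltas": [
    [0.0003, 0.0007, 0.01, 0, -0.0023, 0, 0.9],
    [0.0003, 0.0007, 0.02, 0, -0.0023, 0, 0.9],
    [0.0003, 0.0007, 0.03, 0, -0.0023, 0, 0.9],
    [0.0003, 0.0007, 0.03, 0, -0.0023, 0, 0.9]
  ]
}}

```text
time: 31.8
tool_pos: [0.4852, -0.0099, 0.0561]
tcp_rot: [-3.133, -0.217, 0.01]
wrist_force: [0.0, 0.1, -2.0]
width: 0.44
```

Call:
{"api": "apply_moves", "payload": {
  "deltas": [
    [0, 0, 0.004, 0, 0, 0, 0.9],
    [0, 0, 0.007, 0, 0, 0, 0.9],
    [0, 0, 0.01, 0, 0, 0, 0.9],
    [0, 0, 0.013, 0, 0, 0, 0.9],
    [0, 0, 0.015, 0, 0, 0, 0.9],
    [0, 0, 0.015, 0, 0, 0, 0.9]
  ]
}}

```text
time: 32.3
tool_pos: [0.4874, -0.0094, 0.0441]
tcp_rot: [-3.134, -0.219, 0.002]
wrist_force: [0.1, -0.2, -1.2]
width: 0.442
```

Call:
{"api": "apply_moves", "payload": {
  "deltas": [
    [0, 0, 0.002, 0, 0, 0, 0.9],
    [0, 0, 0.003, 0, 0, 0, 0.9],
    [0, 0, 0.004, 0, 0, 0, 0.9],
    [0, 0, 0.004, 0, 0, 0, 0.9]
  ]
}}

```text
time: 32.63
tool_pos: [0.4876, -0.0094, 0.0404]
tcp_rot: [-3.134, -0.219, 0.002]
wrist_force: [-0.0, 0.4, -0.1]
width: 0.446
```

Run:
```python
from h import *
stt(); im,C=snap('wrist','t4.png'); cv2.imwrite('pics/t4c.png',im[200:480,150:500,::-1])
```

```text
t 32.6 [ 0.4876 -0.0094  0.0404] yaw 7.99 tilt [-0.0011  0.0002] F [-0.   0.4 -0.1] w 0.446 [-0.07  0.08  2.15  0.    0.92  1.36]
```

View pics/t4c.png

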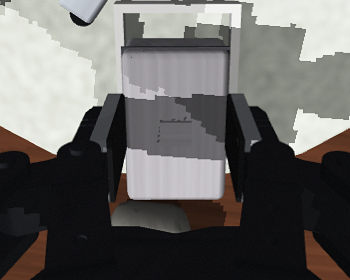

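Run:
```python
from h import *
s=status.read_state(); C=cam('wrist',s); R=Ro.from_rotvec(s['tcp_rot']).as_matrix(); p=s['tool_pos']; c=np.array([.5782,.0023])
for n,uv,z in [('tin inner top',(325,250),.072),('tin inner bottom?',(325,239),.054),('tin outer top',(325,398),.072),('tray inner outeredge',(325,201),.04),('tray inner inner edge',(325,212),.04),('tin L',(273,300),.072),('tin R',(378,300),.072),('wall L out',(265,240),.04),('wall R out',(389,240),.04)]:
    X=onz(C,uv,z)-R@BIAS; t=(R.T@(X-p)); print(n,'tool xy mm',(t[:2]*1000).round(1),'r',np.hypot(*(X[:2]-c)).round(4))
```

```text
tin inner top tool xy mm [27.9 -1.4] r 0.0634
tin inner bottom? tool xy mm [26.9 -1.4] r 0.0645
tin outer top tool xy mm [-37.   -1.5] r 0.1283
tray inner outeredge tool xy mm [40.  -1.4] r 0.0513
tray inner inner edge tool xy mm [35.1 -1.4] r 0.0562
tin L tool xy mm [  7.8 -21.3] r 0.0864
tin R tool xy mm [ 7.8 18.9] r 0.0854
wall L out tool xy mm [ 22.3 -28.4] r 0.075
wall R out tool xy mm [22.2 27.3] r 0.0739
```

Call:
{"api": "apply_moves", "payload": {
  "deltas": [
    [0.002, 0.0006, 0, 0, 0, 0, 0.9],
    [0.004, 0.0006, 0, 0, 0, 0, 0.9],
    [0.004, 0.0006, 0.004, 0, 0, 0, 0.9],
    [0.004, 0.0006, 0.008, 0, 0, 0, 0.9],
    [0.004, 0.0006, 0.012, 0, 0, 0, 0.9],
    [0.004, 0.0006, 0.015, 0, 0, 0, 0.9],
    [0.004, 0.0006, 0.018, 0, 0, 0, 0.9],
    [0.004, 0.0006, 0.018, 0, 0, 0, 0.9]
  ]
}}

```text
time: 33.35
tool_pos: [0.4908, -0.0094, 0.0215]
tcp_rot: [-3.133, -0.219, 0.004]
wrist_force: [-1.1, 1.1, 0.1]
width: 0.444
```

Call:
{"api": "apply_moves", "payload": {
  "deltas": [
    [0, 0, 0.001, 0, 0, 0, 0.9],
    [0, 0, 0.002, 0, 0, 0, 0.9],
    [0, 0, 0.003, 0, 0, 0, 0.9],
    [0, 0, 0.004, 0, 0, 0, 0.9],
    [0, 0, 0.004, 0, 0, 0, 0.9]
  ]
}}

```text
time: 33.77
tool_pos: [0.4917, -0.0095, 0.0184]
tcp_rot: [-3.134, -0.219, 0.002]
wrist_force: [-0.5, 0.1, -0.3]
width: 0.444
```

Call:
{"api": "apply_moves", "payload": {
  "deltas": [
    [0, 0, 0.001, 0, 0, 0, 0.9],
    [0, 0, 0.002, 0, 0, 0, 0.9],
    [0, 0, 0.003, 0, 0, 0, 0.9],
    [0, 0, 0.003, 0, 0, 0, 0.9]
  ]
}}

```text
time: 34.1
tool_pos: [0.4919, -0.0095, 0.0179]
tcp_rot: [-3.134, -0.219, 0.003]
wrist_force: [-7.1, 0.7, 17.7]
width: 0.443
```

Run:
```python
from h import *
stt(); st=status.read_state(); im,C=snap('wrist','t5.png'); R=Ro.from_rotvec(st['tcp_rot']).as_matrix();p=st['tool_pos']
g=cv2.cvtColor(im,cv2.COLOR_RGB2GRAY)
print([(r,int(g[r,330])) for r in range(190,270,3)]); print('row 300',[(c,int(g[300,c])) for c in range(255,400,3)])
for z in (.054,.058,.064): print(z,proj(C,p+R@np.array([.030,0,z-p[2]])*[1,1,1]))
```

```text
t 34.1 [ 0.4919 -0.0095  0.0179] yaw 7.99 tilt [-0.0017  0.0002] F [-7.1  0.7 17.7] w 0.443 [-0.07  0.12  2.15  0.    0.87  1.36]
[(190, 83), (193, 82), (196, 81), (199, 86), (202, 88), (205, 84), (208, 84), (211, 81), (214, 79), (217, 200), (220, 191), (223, 82), (226, 100), (229, 207), (232, 205), (235, 205), (238, 60), (241, 61), (244, 61), (247, 45), (250, 70), (253, 120), (256, 158), (259, 179), (262, 189), (265, 152), (268, 152)]
row 300 [(255, 84), (258, 67), (261, 64), (264, 63), (267, 65), (270, 12), (273, 8), (276, 78), (279, 96), (282, 94), (285, 92), (288, 94), (291, 95), (294, 96), (297, 100), (300, 96), (303, 93), (306, 94), (309, 99), (312, 97), (315, 94), (318, 96), (321, 100), (324, 105), (327, 69), (330, 67), (333, 62), (336, 65), (339, 65), (342, 64), (345, 65), (348, 64), (351, 63), (354, 64), (357, 63), (360, 64), (363, 63), (366, 62), (369, 63), (372, 65), (375, 66), (378, 13), (381, 10), (384, 68), (387, 62), (390, 64), (393, 62), (396, 96), (399, 125)]
0.054 [325.99861654 205.5171685 ]
0.058 [325.98572087 204.0216925 ]
0.064 [325.96722013 201.87646902]
```

Call:
{"api": "apply_moves", "payload": {
  "deltas": [
    [0, 0, -0.002, 0, 0, 0, 0.5],
    [0, 0, -0.002, 0, 0, 0, 0.4],
    [0, 0, -0.002, 0, 0, 0, 0.4],
    [0, 0, -0.002, 0, 0, 0, 0.4],
    [0, 0, -0.04, 0, 0, 0, 0.4],
    [0, 0, -0.08, 0, 0, 0, 0.4],
    [0, 0, -0.13, 0, 0, 0, 0.4],
    [0, 0, -0.13, 0, 0, 0, 0.4]
  ]
}}

```text
time: 34.82
tool_pos: [0.4966, -0.0098, 0.1527]
tcp_rot: [3.133, 0.219, 0.016]
wrist_force: [0.9, 0.2, 1.0]
width: 0.6
```

Run:
```python
from h import *
stt(); st=status.read_state(); im,C=snap('wrist','t6.png'); R=Ro.from_rotvec(st['tcp_rot']).as_matrix();p=st['tool_pos']
g=cv2.cvtColor(im,cv2.COLOR_RGB2GRAY)
u=proj(C,(.4871,-.0105,.054)); print(u)
r,c=u.round().astype(int)[::-1]
def world(uv,z): X=onz(C,uv,z)-R@BIAS; d=X[:2]-[.4871,-.0105]; q=np.radians(8); return (np.array([d@[np.cos(q),np.sin(q)],d@[-np.sin(q),np.cos(q)]])*1000).round(1)
e=np.flatnonzero(abs(np.diff(cv2.GaussianBlur(g,(3,3),0)[:,c].astype(int)))>15); print('col',[(int(i),world((c,i),.054)[0],int(g[i,c])) for i in e if abs(i-r)<110])
e=np.flatnonzero(abs(np.diff(cv2.GaussianBlur(g,(3,3),0)[r].astype(int)))>15); print('row',[(int(i),world((i,r),.054)[1],int(g[r,i])) for i in e if abs(i-c)<80])
plan([(.45,.26,.15,60)])
```

```text
t 34.8 [ 0.4966 -0.0098  0.1527] yaw 7.99 tilt [ 0.0104 -0.0006] F [0.9 0.2 1. ] w 0.600 [-0.07 -0.05  2.04  0.    1.14  1.36]
[324.61459248 244.04077359]
col [(152, np.float64(64.6), 182), (165, np.float64(56.0), 247), (166, np.float64(55.3), 252), (167, np.float64(54.7), 134), (178, np.float64(47.3), 144), (181, np.float64(45.3), 81), (182, np.float64(44.6), 96), (184, np.float64(43.2), 218), (185, np.float64(42.6), 170), (186, np.float64(41.9), 83), (187, np.float64(41.2), 125), (188, np.float64(40.5), 236), (192, np.float64(37.8), 230), (193, np.float64(37.1), 185), (194, np.float64(36.4), 72), (197, np.float64(34.3), 70), (198, np.float64(33.6), 91), (199, np.float64(32.9), 144), (200, np.float64(32.2), 175), (235, np.float64(7.3), 212), (237, np.float64(5.9), 152), (282, np.float64(-28.1), 209), (283, np.float64(-28.9), 178), (284, np.float64(-29.7), 114), (285, np.float64(-30.5), 125), (286, np.float64(-31.3), 244), (302, np.float64(-44.0), 244), (303, np.float64(-44.8), 237), (304, np.float64(-45.6), 106), (323, np.float64(-61.3), 71), (324, np.float64(-62.1), 57)]
row [(290, np.float64(25.4), 248), (291, np.float64(24.7), 214), (292, np.float64(24.0), 99), (294, np.float64(22.6), 91), (295, np.float64(21.9), 94), (296, np.float64(21.2), 146), (297, np.float64(20.5), 211), (348, np.float64(-15.7), 213), (349, np.float64(-16.4), 175), (350, np.float64(-17.1), 137), (351, np.float64(-17.8), 100), (355, np.float64(-20.6), 87), (356, np.float64(-21.3), 107), (374, np.float64(-34.1), 141), (375, np.float64(-34.8), 180), (376, np.float64(-35.5), 240)]
(0.45, 0.26, 0.15, 60) -> [-0.0043, -0.1369, 0.0007, 0.0033, -0.0043, -0.4539] rows 3.8
    -> [0.056, -0.1249, 0.0009, 0.0034, -0.0044, -0.4539] rows 3.8
```

Call:
{"api": "apply_moves", "payload": {
  "deltas": [
    [-0.004, -0.137, 0, 0, 0, -0.45, 0.5],
    [-0.004, -0.137, 0, 0, 0, -0.45, 0.5],
    [-0.004, -0.137, 0, 0, 0, -0.45, 0.5],
    [-0.004, -0.137, 0, 0, 0, -0.45, 0.5],
    [-0.004, -0.137, 0, 0, 0, -0.45, 0.5],
    [-0.004, -0.137, 0, 0, 0, -0.45, 0.5]
  ]
}}

```text
time: 35.37
tool_pos: [0.4677, 0.1259, 0.144]
tcp_rot: [-3.006, -0.914, 0.005]
wrist_force: [-0.5, -0.8, 0.0]
width: 0.5
```

Call:
{"api": "apply_moves", "payload": {
  "deltas": [
    [0.056, -0.125, 0, 0, 0, -0.5, 0.5],
    [0.056, -0.125, 0, 0, 0, -0.5, 0.5],
    [0.056, -0.125, 0, 0, 0, -0.5, 0.5],
    [0.056, -0.125, 0, 0, 0, -0.5, 0.5],
    [0.056, -0.125, 0, 0, 0, -0.5, 0.5],
    [0.056, -0.125, 0, 0, 0, -0.5, 0.5],
    [0.056, -0.125, 0, 0, 0, -0.5, 0.5]
  ]
}}

```text
time: 35.95
tool_pos: [0.446, 0.2589, 0.1448]
tcp_rot: [2.69, 1.622, -0.004]
wrist_force: [0.0, -0.0, 0.6]
width: 0.496
```

Run:
```python
from h import *
def wood2(im):
    h=cv2.cvtColor(im,cv2.COLOR_RGB2HSV).astype(int); return (((h[...,0]>13)&(h[...,0]<35)&(h[...,1]>20)&(h[...,1]<170)&(h[...,2]>130))|((h[...,1]<60)&(h[...,0]>90)&(h[...,2]>80))).astype(np.uint8)
im,C,m=look('f2.png',wood2,.014,[.43,.275]); stt()
im2,C,m=look('f2.png',wood,.014,[.43,.275])
```

```text
px [247. 323.] area 742.5 ctr [343.4 212.6] size [57.6 16.3] ang 45.1
px [299. 201.] area 4978.5 ctr [429.9 275.4] size [135.8  30.6] ang 63.3
t 36.0 [0.4461 0.2589 0.145 ] yaw 62.17 tilt [-0.0017 -0.0009] F [ 0.7 -0.6  1. ] w 0.499 [ 0.48  0.01  2.   -0.    1.13  0.96]
px [298. 201.] area 4762.0 ctr [428.6 276.5] size [135.1  30.1] ang 61.8
```

```bash
python3 -c "
from h import *
plan([(.4193,.2558,.03,62.8),(.4193,.2558,-.02,62.8)])"
```

```text
(0.4193, 0.2558, 0.03, 62.8) -> [-0.0152, -0.0222, 0.1152, -0.001, 0.0013, -0.0108] rows 3.0
(0.4193, 0.2558, -0.02, 62.8) -> [0.0, -0.0, 0.05, -0.0, -0.0, 0.0] rows 1.2
```

Call:
{"api": "apply_moves", "payload": {
  "deltas": [
    [-0.0152, -0.0222, 0.08, 0, 0, -0.011, 0.5],
    [-0.0152, -0.0222, 0.08, 0, 0, -0.011, 0.5],
    [-0.0152, -0.0222, 0.115, 0, 0, -0.011, 0.5],
    [-0.0152, -0.0222, 0.13, 0, 0, -0.011, 0.5],
    [-0.0152, -0.0222, 0.145, 0, 0, -0.011, 0.5],
    [-0.0152, -0.0222, 0.157, 0, 0, -0.011, 0.5],
    [-0.0152, -0.0222, 0.165, 0, 0, -0.011, 0.5],
    [-0.0152, -0.0222, 0.165, 0, 0, -0.011, 0.5]
  ]
}}

```text
time: 36.72
tool_pos: [0.4179, 0.2557, -0.0211]
tcp_rot: [-2.679, -1.639, 0.007]
wrist_force: [0.2, -0.4, 0.2]
width: 0.501
```

Call:
{"api": "apply_moves", "payload": {
  "deltas": [
    [0, 0, 0, 0, 0, 0, 0.6],
    [0, 0, 0, 0, 0, 0, 0.75],
    [0, 0, 0, 0, 0, 0, 0.9],
    [0, 0, 0, 0, 0, 0, 1],
    [0, 0, 0, 0, 0, 0, 1],
    [0, 0, 0, 0, 0, 0, 1]
  ],
  "squeeze": 60
}}

```text
time: 37.22
tool_pos: [0.4203, 0.2579, -0.0181]
tcp_rot: [-2.678, -1.643, -0.002]
wrist_force: [0.3, -2.0, 5.1]
width: 0.204
```

```bash
python3 -c "
from h import *
stt()
c=np.array([.5782,.0023])+.084*np.array([np.cos(np.radians(44)),np.sin(np.radians(44))]); print('cradle 44',c)
s=status.read_state()['tool_pos']; off=(np.array([.4193,.2558])-s[:2])@[np.cos(np.radians(62.8)),np.sin(np.radians(62.8))]; print('off',off)
t=c-off*np.array([np.cos(np.radians(44)),np.sin(np.radians(44))]); print(t)
plan([(*s[:2],.09,62.8),(*t,.09,44)])
"
```

```text
t 37.2 [ 0.4203  0.2579 -0.0181] yaw 63.07 tilt [0.0013 0.0009] F [ 0.3 -2.   5.1] w 0.204 [0.5  0.18 2.17 0.   0.79 0.97]
cradle 44 [0.63862454 0.0606513 ]
off -0.002282098310414183
[0.64026615 0.06223658]
(np.float64(0.4202625082207863), np.float64(0.25787117594552367), 0.09, 62.8) -> [0.0001, 0.0001, -0.1081, 0.0008, -0.0014, 0.0046] rows 2.7
(np.float64(0.6402661473714133), np.float64(0.062236581812095314), 0.09, 44) -> [-0.0734, 0.2851, -0.0, -0.0, 0.0, 0.3282] rows 7.4
```

Call:
{"api": "apply_moves", "payload": {
  "deltas": [
    [0, 0, -0.02, 0, 0, 0, 1],
    [0, 0, -0.05, 0, 0, 0, 1],
    [0, 0, -0.08, 0, 0, 0, 1],
    [0, 0, -0.115, 0, 0, 0, 1],
    [0, 0, -0.115, 0, 0, 0, 1],
    [0, 0, -0.115, 0, 0, 0, 1]
  ]
}}

```text
time: 37.72
tool_pos: [0.4213, 0.2589, 0.0985]
tcp_rot: [-2.677, -1.643, -0.009]
wrist_force: [-0.1, -0.1, -0.6]
width: 0.201
```

Call:
{"api": "apply_moves", "payload": {
  "deltas": [
    [-0.0734, 0.2851, 0, 0, 0, 0.33, 1],
    [-0.0734, 0.2851, 0, 0, 0, 0.33, 1],
    [-0.0734, 0.2851, 0, 0, 0, 0.33, 1],
    [-0.0734, 0.2851, 0, 0, 0, 0.33, 1],
    [-0.0734, 0.2851, 0, 0, 0, 0.33, 1],
    [-0.0734, 0.2851, 0, 0, 0, 0.33, 1],
    [-0.0734, 0.2851, 0, 0, 0, 0.33, 1],
    [-0.0734, 0.2851, 0, 0, 0, 0.33, 1]
  ]
}}

```text
time: 38.38
tool_pos: [0.6439, 0.0578, 0.0933]
tcp_rot: [2.912, 1.174, -0.001]
wrist_force: [0.1, 0.6, -0.1]
width: 0.201
```

Call:
{"api": "apply_moves", "payload": {
  "deltas": [
    [0, 0, 0, 0, 0, 0, 1],
    [0, 0, 0, 0, 0, 0, 1]
  ]
}}

```text
time: 38.55
tool_pos: [0.6382, 0.0627, 0.0929]
tcp_rot: [-2.91, -1.178, 0.008]
wrist_force: [-0.4, 0.5, -0.7]
width: 0.203
```

Run:
```python
from h import *
stt(); im,C=snap('wrist','p3.png'); s=status.read_state(); p=s['tool_pos']; R=Ro.from_rotvec(s['tcp_rot']).as_matrix()
h=cv2.cvtColor(im,cv2.COLOR_RGB2HSV); m=((h[...,0]>10)&(h[...,0]<35)&(h[...,1]>20)&(h[...,1]<170)&(h[...,2]>120)).astype(np.uint8)
m[:,:250]=0;m[:,400:]=0
for r in range(150,300,10): x=np.flatnonzero(m[r]); print(r,len(x),x.min() if len(x) else '',x.max() if len(x) else '',end='; ')
plan([(.6402,.0622,.05,44)])
```

```text
t 38.5 [0.6382 0.0627 0.0929] yaw 44.08 tilt [-0.0055  0.0005] F [-0.4  0.5 -0.7] w 0.203 [0.06 0.29 1.78 0.   1.07 0.86]
150 14 282 370; 160 13 282 367; 170 12 282 366; 180 14 282 369; 190 12 283 369; 200 82 284 368; 210 49 300 348; 220 52 299 353; 230 52 299 352; 240 52 299 352; 250 52 299 352; 260 51 299 352; 270 50 299 348; 280 49 300 348; 290 49 300 348; (0.6402, 0.0622, 0.05, 44) -> [0.001, 0.0026, 0.0433, -0.0038, 0.0033, 0.0025] rows 1.1
```

Call:
{"api": "apply_moves", "payload": {
  "deltas": [
    [0.001, 0.0018, 0.015, 0, 0, 0, 1],
    [0.001, 0.0018, 0.03, 0, 0, 0, 1],
    [0.001, 0.0018, 0.043, 0, 0, 0, 1],
    [0.001, 0.0018, 0.043, 0, 0, 0, 1],
    [0.001, 0.0018, 0.043, 0, 0, 0, 1]
  ]
}}

```text
time: 39.02
tool_pos: [0.6398, 0.063, 0.0504]
tcp_rot: [-2.909, -1.182, 0.007]
wrist_force: [0.5, -0.4, -1.3]
width: 0.2
```

Call:
{"api": "apply_moves", "payload": {
  "deltas": [
    [0, 0, 0.004, 0, 0, 0, 1],
    [0, 0, 0.008, 0, 0, 0, 1],
    [0, 0, 0.012, 0, 0, 0, 1],
    [0, 0, 0.015, 0, 0, 0, 1],
    [0, 0, 0.018, 0, 0, 0, 1],
    [0, 0, 0.02, 0, 0, 0, 1],
    [0, 0, 0.02, 0, 0, 0, 1]
  ]
}}

```text
time: 39.6
tool_pos: [0.6419, 0.0622, 0.0322]
tcp_rot: [-2.911, -1.18, 0.001]
wrist_force: [0.4, 0.3, -0.4]
width: 0.2
```

Call:
{"api": "apply_moves", "payload": {
  "deltas": [
    [0, 0, 0.001, 0, 0, 0, 1],
    [0, 0, 0.002, 0, 0, 0, 1],
    [0, 0, 0.003, 0, 0, 0, 1],
    [0, 0, 0.003, 0, 0, 0, 1]
  ]
}}

```text
time: 39.93
tool_pos: [0.6422, 0.0622, 0.0318]
tcp_rot: [-2.911, -1.18, 0.001]
wrist_force: [-4.3, -0.1, 11.6]
width: 0.201
```

Seated: contact is at the predicted height. Release and go to the last razor.

Call:
{"api": "apply_moves", "payload": {
  "deltas": [
    [0, 0, -0.003, 0, 0, 0, 0.55],
    [0, 0, -0.003, 0, 0, 0, 0.55],
    [0, 0, -0.003, 0, 0, 0, 0.55],
    [0, 0, -0.03, 0, 0, 0, 0.55],
    [0, 0, -0.07, 0, 0, 0, 0.55],
    [0, 0, -0.115, 0, 0, 0, 0.55],
    [0, 0, -0.115, 0, 0, 0, 0.55],
    [0, 0, -0.115, 0, 0, 0, 0.55]
  ]
}}

```text
time: 40.6
tool_pos: [0.6455, 0.0624, 0.1491]
tcp_rot: [2.909, 1.18, 0.012]
wrist_force: [-0.3, 0.6, 0.1]
width: 0.451
```

```bash
python3 -c "
from h import *
stt(); plan([(.55,.44,.15,61)])"
```

```text
t 40.6 [0.6455 0.0624 0.1491] yaw 44.15 tilt [0.0079 0.0007] F [-0.3  0.6  0.1] w 0.451 [0.06 0.25 1.73 0.   1.16 0.86]
(0.55, 0.44, 0.15, 61) -> [0.0972, -0.1687, -0.0007, 0.0029, -0.0027, -0.1471] rows 4.9
    -> [0.1209, -0.1527, -0.0005, 0.003, -0.0027, -0.1471] rows 4.9
```

Call:
{"api": "apply_moves", "payload": {
  "deltas": [
    [0.097, -0.169, 0, 0, 0, -0.147, 0.5],
    [0.097, -0.169, 0, 0, 0, -0.147, 0.5],
    [0.097, -0.169, 0, 0, 0, -0.147, 0.5],
    [0.097, -0.169, 0, 0, 0, -0.147, 0.5],
    [0.097, -0.169, 0, 0, 0, -0.147, 0.5],
    [0.097, -0.169, 0, 0, 0, -0.147, 0.5]
  ]
}}

```text
time: 41.1
tool_pos: [0.5908, 0.256, 0.1419]
tcp_rot: [-2.811, -1.396, 0.006]
wrist_force: [0.0, -0.6, -0.5]
width: 0.501
```

Call:
{"api": "apply_moves", "payload": {
  "deltas": [
    [0.121, -0.153, 0, 0, 0, -0.147, 0.5],
    [0.121, -0.153, 0, 0, 0, -0.147, 0.5],
    [0.121, -0.153, 0, 0, 0, -0.147, 0.5],
    [0.121, -0.153, 0, 0, 0, -0.147, 0.5],
    [0.121, -0.153, 0, 0, 0, -0.147, 0.5],
    [0.121, -0.153, 0, 0, 0, -0.147, 0.5],
    [0.121, -0.153, 0, 0, 0, -0.147, 0.5]
  ]
}}

```text
time: 41.68
tool_pos: [0.5446, 0.4405, 0.142]
tcp_rot: [2.705, 1.598, -0.006]
wrist_force: [0.2, 0.1, 0.1]
width: 0.499
```

Run:
```python
from h import *
im,C,m=look('r2.png',steel,.014,[.55,.45],.15); stt()
```

```text
px [403. 323.] area 789.0 ctr [559.2 332.2] size [58.9 16.8] ang 78.0
px [247. 322.] area 759.5 ctr [442.5 397.2] size [58.  16.1] ang 43.9
px [325. 199.] area 2964.5 ctr [545.9 444.9] size [108.8  43.1] ang 66.2
t 41.7 [0.5451 0.4393 0.1422] yaw 61.06 tilt [-0.0033 -0.0026] F [-0.3 -0.3 -0.3] w 0.496 [ 0.64  0.35  1.6  -0.    1.19  1.15]
```

```bash
python3 -c "
from h import *
plan([(.5423,.4367,-.02,66.2)])"
```

```text
(0.5423, 0.4367, -0.02, 66.2) -> [-0.003, -0.001, 0.1623, -0.0018, 0.0037, -0.0898] rows 4.1
```

Call:
{"api": "apply_moves", "payload": {
  "deltas": [
    [-0.003, -0.001, 0.04, 0, 0.003, -0.09, 0.55],
    [-0.003, -0.001, 0.08, 0, 0.003, -0.09, 0.55],
    [-0.003, -0.001, 0.11, 0, 0.003, -0.09, 0.55],
    [-0.003, -0.001, 0.13, 0, 0.003, -0.09, 0.55],
    [-0.003, -0.001, 0.145, 0, 0.003, -0.09, 0.55],
    [-0.003, -0.001, 0.155, 0, 0.003, -0.09, 0.55],
    [-0.003, -0.001, 0.162, 0, 0.003, -0.09, 0.55],
    [-0.003, -0.001, 0.162, 0, 0.003, -0.09, 0.55]
  ]
}}

```text
time: 42.4
tool_pos: [0.5435, 0.437, -0.0185]
tcp_rot: [-2.632, -1.712, -0.001]
wrist_force: [0.3, -0.0, 0.3]
width: 0.449
```

Call:
{"api": "apply_moves", "payload": {
  "deltas": [
    [0, 0, 0, 0, 0, 0, 0.7],
    [0, 0, 0, 0, 0, 0, 0.85],
    [0, 0, 0, 0, 0, 0, 1],
    [0, 0, 0, 0, 0, 0, 1],
    [0, 0, 0, 0, 0, 0, 1],
    [0, 0, 0, 0, 0, 0, 1]
  ],
  "squeeze": 60
}}

```text
time: 42.9
tool_pos: [0.545, 0.439, -0.0153]
tcp_rot: [-2.631, -1.713, -0.009]
wrist_force: [1.0, -0.3, 5.8]
width: 0.088
```

```bash
python3 -c "
from h import *
stt()
c=np.array([.5782,.0023])+.084*np.array([np.cos(np.radians(116)),np.sin(np.radians(116))]); print('cradle 116',c)
s=status.read_state()['tool_pos']; u=lambda a:np.array([np.cos(np.radians(a)),np.sin(np.radians(a))]); off=(np.array([.5423,.4367])-s[:2])@u(66.2); print('off',off)
t=c-off*u(116); print(t,'seat z',.057-.007+s[2])
plan([(*s[:2],.095,66.2),(*t,.095,116)])
"
```

```text
t 42.9 [ 0.545   0.439  -0.0153] yaw 66.16 tilt [0.0034 0.0048] F [ 1.  -0.3  5.8] w 0.088 [0.64 0.5  1.72 0.   0.92 1.06]
cradle 116 [0.54137682 0.0777987 ]
off -0.003219037840501269
[0.53996569 0.08069195] seat z 0.034660392330351446
(np.float64(0.5449571181983266), np.float64(0.4390463004601713), 0.095, 66.2) -> [0.0006, 0.0001, -0.1103, 0.0011, -0.0058, -0.0008] rows 2.8
(np.float64(0.5399656903600195), np.float64(0.08069195193498428), 0.095, 116) -> [-0.1649, 0.07, -0.0, 0.0, 0.0, -0.4346] rows 4.5
    -> [-0.1791, -0.0059, -0.0, 0.0, 0.0, -0.4345] rows 4.5
```

Call:
{"api": "apply_moves", "payload": {
  "deltas": [
    [0, 0, -0.02, 0, 0, 0, 1],
    [0, 0, -0.05, 0, 0, 0, 1],
    [0, 0, -0.08, 0, 0, 0, 1],
    [0, 0, -0.115, 0, 0, 0, 1],
    [0, 0, -0.115, 0, 0, 0, 1],
    [0, 0, -0.115, 0, 0, 0, 1]
  ]
}}

```text
time: 43.4
tool_pos: [0.5455, 0.4395, 0.1015]
tcp_rot: [-2.63, -1.713, -0.014]
wrist_force: [-0.5, -0.4, -2.3]
width: 0.089
```

Call:
{"api": "apply_moves", "payload": {
  "deltas": [
    [-0.165, 0.07, 0, 0, 0, -0.435, 1],
    [-0.165, 0.07, 0, 0, 0, -0.435, 1],
    [-0.165, 0.07, 0, 0, 0, -0.435, 1],
    [-0.165, 0.07, 0, 0, 0, -0.435, 1],
    [-0.165, 0.07, 0, 0, 0, -0.435, 1],
    [-0.165, 0.07, 0, 0, 0, -0.435, 1],
    [-0.165, 0.07, 0, 0, 0, -0.435, 1]
  ]
}}

```text
time: 43.98
tool_pos: [0.5399, 0.2578, 0.0956]
tcp_rot: [-2.202, -2.237, -0.001]
wrist_force: [0.2, -0.2, -0.6]
width: 0.087
```

Call:
{"api": "apply_moves", "payload": {
  "deltas": [
    [-0.179, -0.006, 0, 0, 0, -0.435, 1],
    [-0.179, -0.006, 0, 0, 0, -0.435, 1],
    [-0.179, -0.006, 0, 0, 0, -0.435, 1],
    [-0.179, -0.006, 0, 0, 0, -0.435, 1],
    [-0.179, -0.006, 0, 0, 0, -0.435, 1],
    [-0.179, -0.006, 0, 0, 0, -0.435, 1],
    [-0.179, -0.006, 0, 0, 0, -0.435, 1],
    [-0.179, -0.006, 0, 0, 0, -0.435, 1]
  ]
}}

```text
time: 44.65
tool_pos: [0.5385, 0.081, 0.0963]
tcp_rot: [-1.664, -2.663, -0.005]
wrist_force: [-0.7, 0.5, -0.6]
width: 0.084
```

Run:
```python
from h import *
stt(); im,C=snap('wrist','p4.png'); plan([(.54,.0807,.05,116)])
g=cv2.cvtColor(im,cv2.COLOR_RGB2GRAY)
for r in (160,200,240): 
    e=np.flatnonzero(abs(np.diff(g[r].astype(int)))>25); print(r,[int(i) for i in e if 270<i<380])
```

```text
t 44.6 [0.5385 0.081  0.0963] yaw 116.01 tilt [0.0003 0.0038] F [-0.7  0.5 -0.6] w 0.084 [ 0.1   0.11  1.99  0.    1.04 -0.36]
(0.54, 0.0807, 0.05, 116) -> [-0.0013, 0.0011, 0.0463, 0.0018, -0.0031, 0.0011] rows 1.2
160 []
200 []
240 [284, 300, 301, 308, 309, 310, 340, 341]
```

Run:
```python
from h import *
im=cv2.imread('pics/p4.png'); g=cv2.cvtColor(im,6); C=cam('wrist',status.read_state()); s=status.read_state(); p=s['tool_pos']; R=Ro.from_rotvec(s['tcp_rot']).as_matrix()
for x,y in [(.0428,.022),(.0428,-.022),(.0608,.022),(.0608,-.022)]: print(proj(C,p+R@np.array([x,y,-.0293])).round(0),end=' ')
for r in list(range(140,260,8)):
    e=np.flatnonzero(abs(np.diff(cv2.GaussianBlur(g,(3,3),0)[r].astype(int)))>14); print(r,[int(i) for i in e if 240<i<410])
print([(r,int(g[r,325])) for r in range(130,270,4)])
```

```text
[386. 209.] [265. 209.] [388. 158.] [263. 159.] 140 []
148 [277, 278, 279, 280, 282, 283, 375, 376, 377, 378]
156 [248, 249, 250, 252, 253, 270, 271, 272, 273, 375, 376, 377, 407, 408, 409]
164 [264, 265, 384, 385]
172 [262, 263, 264, 266, 384, 385, 386]
180 [263, 264, 266, 385]
188 [263, 264, 265, 266, 267, 384, 385]
196 [264, 265, 267, 384, 385]
204 [266, 267, 268, 381, 382, 383]
212 [307, 308, 310, 311, 338, 339, 340, 342, 343, 344, 345, 346, 354, 355, 356]
220 [295, 296, 297, 308, 310, 311, 312, 315, 339, 343, 344, 345]
228 [291, 292, 293, 307, 308, 310, 311, 312, 340, 341, 342]
236 [281, 282, 283, 301, 302, 303, 308, 309, 311, 312, 313, 340, 341]
244 [284, 285, 286, 295, 296, 308, 309, 311, 312, 313, 340, 341]
252 [308, 309, 310, 311, 312, 313, 340, 341]
[(130, 64), (134, 63), (138, 61), (142, 54), (146, 250), (150, 242), (154, 22), (158, 80), (162, 209), (166, 216), (170, 219), (174, 209), (178, 210), (182, 212), (186, 208), (190, 212), (194, 210), (198, 207), (202, 188), (206, 116), (210, 202), (214, 214), (218, 176), (222, 179), (226, 177), (230, 177), (234, 178), (238, 178), (242, 177), (246, 176), (250, 177), (254, 176), (258, 176), (262, 176), (266, 177)]
```

Call:
{"api": "apply_moves", "payload": {
  "deltas": [
    [-0.0013, 0.0008, 0.015, 0, -0.003, 0, 1],
    [-0.0013, 0.0008, 0.03, 0, -0.003, 0, 1],
    [-0.0013, 0.0008, 0.045, 0, -0.003, 0, 1],
    [-0.0013, 0.0008, 0.045, 0, -0.003, 0, 1],
    [-0.0013, 0.0008, 0.045, 0, -0.003, 0, 1]
  ]
}}

```text
time: 45.12
tool_pos: [0.5384, 0.0801, 0.0505]
tcp_rot: [-1.662, -2.665, 0.0]
wrist_force: [-0.1, 0.4, -0.4]
width: 0.091
```

Call:
{"api": "apply_moves", "payload": {
  "deltas": [
    [0, 0, 0.004, 0, 0, 0, 1],
    [0, 0, 0.007, 0, 0, 0, 1],
    [0, 0, 0.01, 0, 0, 0, 1],
    [0, 0, 0.013, 0, 0, 0, 1],
    [0, 0, 0.016, 0, 0, 0, 1],
    [0, 0, 0.016, 0, 0, 0, 1]
  ]
}}

```text
time: 45.62
tool_pos: [0.5398, 0.0787, 0.0352]
tcp_rot: [1.664, 2.662, 0.003]
wrist_force: [0.3, 0.5, -0.4]
width: 0.089
```

Call:
{"api": "apply_moves", "payload": {
  "deltas": [
    [0, 0, 0.001, 0, 0, 0, 1],
    [0, 0, 0.002, 0, 0, 0, 1],
    [0, 0, 0.003, 0, 0, 0, 1],
    [0, 0, 0.003, 0, 0, 0, 1]
  ]
}}

```text
time: 45.95
tool_pos: [0.5401, 0.0787, 0.0345]
tcp_rot: [1.664, 2.662, 0.002]
wrist_force: [-4.6, -0.4, 10.7]
width: 0.088
```

Call:
{"api": "apply_moves", "payload": {
  "deltas": [
    [0, 0, -0.003, 0, 0, 0, 0.6],
    [0, 0, -0.003, 0, 0, 0, 0.6],
    [0, 0, -0.003, 0, 0, 0, 0.6],
    [0, 0, -0.03, 0, 0, 0, 0.6],
    [0, 0, -0.07, 0, 0, 0, 0.6],
    [0, 0, -0.11, 0, 0, 0, 0.6],
    [0, 0, -0.15, 0, 0, 0, 0.6],
    [0, 0, -0.15, 0, 0, 0, 0.6]
  ]
}}

```text
time: 46.62
tool_pos: [0.5451, 0.0793, 0.1921]
tcp_rot: [1.658, 2.652, 0.016]
wrist_force: [1.7, 0.6, 1.0]
width: 0.399
```

```bash
python3 -c "
from h import *
stt(); plan([(.5782,.0023,.185,44)])"
```

```text
t 46.6 [0.5451 0.0793 0.1921] yaw 115.99 tilt [0.0172 0.0017] F [1.7 0.6 1. ] w 0.399 [ 0.1   0.02  1.9  -0.    1.2  -0.35]
(0.5782, 0.0023, 0.185, 44) -> [-0.0418, -0.002, 0.0038, 0.0089, -0.0025, 0.6282] rows 5.3
    -> [-0.0351, 0.0229, 0.0038, 0.0089, -0.0025, 0.6282] rows 5.3
```

Call:
{"api": "apply_moves", "payload": {
  "deltas": [
    [-0.042, 0, 0, 0, 0, 0.628, 0.5],
    [-0.042, 0, 0, 0, 0, 0.628, 0.5],
    [-0.042, 0, 0, 0, 0, 0.628, 0.5],
    [-0.042, 0, 0, 0, 0, 0.628, 0.5],
    [-0.042, 0, 0, 0, 0, 0.628, 0.5],
    [-0.042, 0, 0, 0, 0, 0.628, 0.5]
  ]
}}

```text
time: 47.12
tool_pos: [0.5573, 0.0407, 0.1818]
tcp_rot: [2.41, 2.015, 0.001]
wrist_force: [1.2, 0.5, 0.6]
width: 0.503
```

Call:
{"api": "apply_moves", "payload": {
  "deltas": [
    [-0.035, 0.025, 0, 0, 0, 0.628, 0.5],
    [-0.035, 0.025, 0, 0, 0, 0.628, 0.5],
    [-0.035, 0.025, 0, 0, 0, 0.628, 0.5],
    [-0.035, 0.025, 0, 0, 0, 0.628, 0.5],
    [-0.035, 0.025, 0, 0, 0, 0.628, 0.5],
    [-0.035, 0.025, 0, 0, 0, 0.628, 0.5],
    [-0.035, 0.025, 0, 0, 0, 0.628, 0.5],
    [-0.035, 0.025, 0, 0, 0, 0.628, 0.5]
  ]
}}

```text
time: 47.78
tool_pos: [0.576, 0.0022, 0.1823]
tcp_rot: [2.909, 1.184, 0.002]
wrist_force: [-0.5, -0.2, 0.3]
width: 0.499
```

Run:
```python
from h import *
stt(); im,C=snap('wrist','k1.png'); plan([(.5782,.0025,.071,44.3)])
for r in (-.02,.0,.02):
    a=np.radians(44); u=proj(C,(.5782+r*np.cos(a),.0023+r*np.sin(a),.116)); g=cv2.GaussianBlur(cv2.cvtColor(im,7),(3,3),0)[int(u[1])].astype(int)
    e=np.flatnonzero(abs(np.diff(g))>12); print(u.round(1),[int(i) for i in e if abs(i-u[0])<30])
```

```text
t 47.8 [0.576  0.0022 0.1823] yaw 44.29 tilt [0.0014 0.0001] F [-0.5 -0.2  0.3] w 0.499 [-0.04  0.09  1.84  0.    1.2   0.76]
(0.5782, 0.0025, 0.071, 44.3) -> [0.0016, 0.0012, 0.1114, 0.0009, -0.0012, -0.001] rows 2.8
[328.1 271.2] [299, 300, 301, 303, 304, 305, 306, 307, 313, 333, 334, 335, 336, 337, 338, 348, 349, 350]
[328.3 241.1] [317, 319, 333, 334, 335, 336]
[328.5 209.6] [317, 319, 334, 335, 336, 354, 355, 356, 357]
```

Call:
{"api": "apply_moves", "payload": {
  "deltas": [
    [0.0015, 0, 0.04, 0, 0, 0, 0.6],
    [0.0015, 0, 0.08, 0, 0, 0, 0.6],
    [0.0015, 0, 0.1, 0, 0, 0, 0.6],
    [0.0015, 0, 0.111, 0, 0, 0, 0.6],
    [0.0015, 0, 0.111, 0, 0, 0, 0.8],
    [0.0015, 0, 0.111, 0, 0, 0, 1],
    [0.0015, 0, 0.111, 0, 0, 0, 1],
    [0.0015, 0, 0.111, 0, 0, 0, 1]
  ],
  "squeeze": 40
}}

```text
time: 48.5
tool_pos: [0.5784, 0.0021, 0.0717]
tcp_rot: [2.909, 1.178, 0.004]
wrist_force: [4.0, -3.2, -12.9]
width: 0.125
```

Call:
{"api": "apply_moves", "payload": {
  "deltas": [
    [0, 0, 0, 0, 0, 0, 1],
    [0, 0, 0, 0, 0, 0, 1]
  ]
}}

```text
time: 48.67
tool_pos: [0.5784, 0.0021, 0.0717]
tcp_rot: [2.909, 1.178, 0.005]
wrist_force: [3.9, -4.0, -13.3]
width: 0.125
```

Gripped. Now turn it clockwise to the locked mark.

Call:
{"api": "apply_moves", "payload": {
  "deltas": [
    [0, 0, 0, 0, 0, 0.08, 1],
    [0, 0, 0, 0, 0, 0.16, 1],
    [0, 0, 0, 0, 0, 0.24, 1],
    [0, 0, 0, 0, 0, 0.32, 1],
    [0, 0, 0, 0, 0, 0.4, 1],
    [0, 0, 0, 0, 0, 0.48, 1],
    [0, 0, 0, 0, 0, 0.54, 1],
    [0, 0, 0, 0, 0, 0.58, 1]
  ]
}}

```text
time: 49.33
tool_pos: [0.5781, 0.0027, 0.0717]
tcp_rot: [3.127, 0.293, 0.005]
wrist_force: [2.9, -1.8, -13.4]
width: 0.123
```

Call:
{"api": "apply_moves", "payload": {
  "deltas": [
    [0, 0, 0, 0, 0, 0.03, 1],
    [0, 0, 0, 0, 0, 0.05, 1],
    [0, 0, 0, 0, 0, 0.065, 1],
    [0, 0, 0, 0, 0, 0.065, 1]
  ]
}}

```text
time: 49.67
tool_pos: [0.5781, 0.0027, 0.0717]
tcp_rot: [3.135, 0.195, 0.005]
wrist_force: [4.6, -2.5, -13.6]
width: 0.127
```

```bash
python3 -c "
from h import *
stt(); print(status.read_state()['torque'])"
```

```text
t 49.7 [0.5781 0.0027 0.0717] yaw 7.14 tilt [ 0.0032 -0.0008] F [  4.6  -2.5 -13.6] w 0.127 [-0.04  0.2   1.94 -0.    1.    1.41]
[-0.36626322 -0.70703857  0.50266007]
```

Call:
{"api": "apply_moves", "payload": {
  "deltas": [
    [0, 0, 0, 0, 0, 0, 0.5],
    [0, 0, 0, 0, 0, 0, 0.5],
    [0, 0, 0, 0, 0, 0, 0.5],
    [0, 0, -0.04, 0, 0, 0, 0.5],
    [0, 0, -0.08, 0, 0, 0, 0.5],
    [0, 0, -0.12, 0, 0, 0, 0.5],
    [0, 0, -0.12, 0, 0, 0, 0.5],
    [0, 0, -0.12, 0, 0, 0, 0.5]
  ]
}}

```text
time: 50.33
tool_pos: [0.5807, 0.0033, 0.1976]
tcp_rot: [3.135, 0.194, 0.019]
wrist_force: [0.0, -0.1, 0.1]
width: 0.499
```

Call:
{"api": "apply_moves", "payload": {
  "deltas": [
    [0.05, 0, -0.09, 0, 0, 0, 0.5],
    [0.05, 0, -0.09, 0, 0, 0, 0.5],
    [0.05, 0, -0.09, 0, 0, 0, 0.5],
    [0.05, 0, -0.09, 0, 0, 0, 0.5],
    [0.05, 0, -0.09, 0, 0, 0, 0.5]
  ]
}}

```text
time: 50.75
tool_pos: [0.6272, 0.0096, 0.2823]
tcp_rot: [-3.135, -0.194, -0.005]
wrist_force: [-0.6, 0.3, -0.7]
width: 0.5
```

Run:
```python
from h import *
stt(); im,C=snap('wrist','e1.png'); u=proj(C,(.5782,.0023,.05)).round().astype(int); print(u)
im2,_=snap('top','e1top.png')
a=im[max(0,u[1]-150):u[1]+170,u[0]-190:u[0]+190,::-1]; b=cv2.resize(im2[140:300,130:470,::-1],None,fx=2,fy=2)
a=cv2.resize(a,None,fx=1,fy=1); H=max(a.shape[0],b.shape[0]); 
pad=lambda x:cv2.copyMakeBorder(x,0,H-x.shape[0],0,0,0)
o=np.hstack([pad(a),pad(b)]); print(o.shape); a2=cv2.resize(a,(720,int(720*a.shape[0]/a.shape[1])))
b2=cv2.resize(im2[150:290,140:460,::-1],(0,0),fx=1.0,fy=1.0)
o=a2.copy(); o=o[:600]; 
cv2.imwrite('pics/e1c.png',o); print(o.shape)
```

```text
t 50.8 [0.6272 0.0096 0.2823] yaw 7.09 tilt [0.003  0.0004] F [-0.6  0.3 -0.7] w 0.500 [-0.02  0.13  1.61  0.    1.39  1.42]
[327 243]
(320, 1060, 3)
(600, 720, 3)
```

View pics/e1c.png

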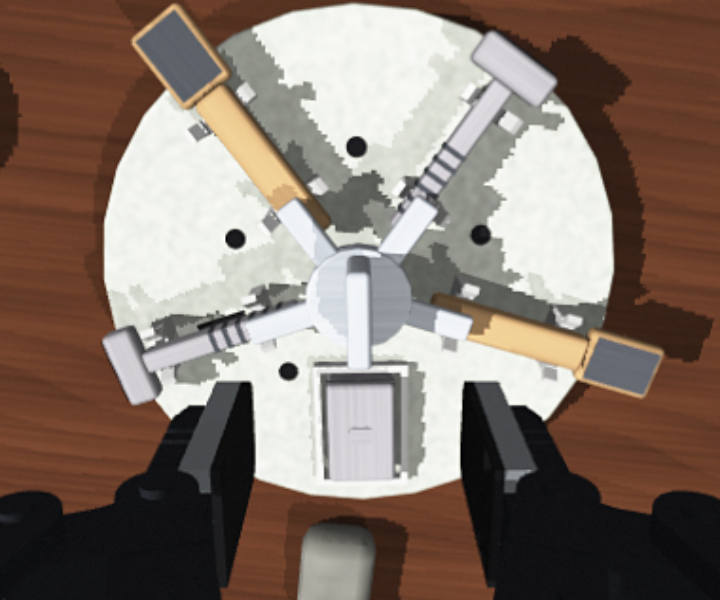

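Run:
```python
from h import *
s=status.read_state(); C=cam('wrist',s); im=cv2.imread('pics/e1.png'); R=Ro.from_rotvec(s['tcp_rot']).as_matrix()
g=cv2.cvtColor(im,6).astype(np.float32)
for a,hw,rs in [(116,6,(.085,.1,.11)),(-28,6,(.085,.1,.11)),(44,10,(.085,.1,.11)),(-100,10,(.085,.1,.11))]:
    q=np.radians(a); n=np.array([-np.sin(q),np.cos(q),0]); u=np.array([np.cos(q),np.sin(q),0])
    for r in rs:
        c=np.array([.5782,.0023,.064])+u*r+R@BIAS; t=np.arange(-.022,.0221,.0005)
        P=np.array([proj(C,c+n*k) for k in t]).astype(np.float32)
        v=cv2.remap(g,P[:,:1],P[:,1:],cv2.INTER_LINEAR)[:,0]; print(a,r,v[::2].astype(int).tolist())
```

```text
116 0.085 [215, 215, 217, 220, 222, 224, 226, 224, 178, 109, 111, 138, 109, 20, 16, 27, 38, 47, 74, 149, 197, 214, 200, 205, 200, 193, 214, 211, 202, 189, 143, 131, 141, 142, 142, 141, 139, 139, 138, 153, 200, 237, 246, 245, 245]
116 0.1 [219, 218, 208, 128, 85, 90, 92, 93, 94, 93, 101, 130, 147, 147, 146, 133, 99, 98, 122, 167, 203, 215, 214, 212, 211, 211, 210, 209, 212, 190, 147, 133, 138, 138, 140, 142, 146, 147, 146, 143, 140, 140, 140, 140, 162]
116 0.11 [221, 218, 176, 110, 86, 101, 105, 91, 89, 82, 82, 85, 85, 91, 116, 111, 91, 99, 121, 168, 204, 216, 215, 213, 212, 212, 213, 211, 211, 185, 134, 120, 143, 145, 147, 148, 147, 146, 143, 142, 141, 139, 155, 190, 239]
-28 0.085 [248, 247, 218, 142, 142, 142, 141, 142, 145, 148, 150, 149, 148, 148, 148, 147, 146, 145, 144, 120, 119, 150, 156, 148, 142, 146, 151, 155, 158, 156, 155, 114, 97, 170, 232, 239, 235, 224, 205, 208, 213, 215, 216, 215, 215]
-28 0.1 [240, 225, 154, 139, 143, 143, 144, 143, 144, 145, 144, 142, 144, 148, 152, 154, 155, 156, 152, 136, 146, 195, 217, 216, 215, 215, 218, 218, 218, 220, 215, 172, 149, 217, 249, 
[... 952 characters left out ...]
 245, 244, 244, 243, 242]
-100 0.085 [244, 244, 243, 243, 244, 243, 243, 242, 243, 244, 234, 208, 195, 210, 213, 210, 211, 211, 212, 213, 212, 211, 212, 212, 211, 210, 209, 200, 180, 150, 99, 72, 74, 86, 93, 93, 94, 95, 94, 92, 93, 94, 95, 93, 99]
-100 0.1 [242, 242, 241, 239, 238, 238, 239, 239, 241, 243, 233, 203, 188, 197, 204, 207, 209, 210, 211, 211, 211, 211, 211, 212, 212, 209, 207, 200, 180, 153, 103, 75, 71, 78, 84, 87, 87, 84, 85, 86, 88, 85, 78, 87, 135]
-100 0.11 [241, 239, 237, 228, 214, 199, 188, 185, 184, 192, 186, 165, 182, 196, 203, 206, 209, 210, 210, 210, 210, 211, 211, 212, 211, 208, 208, 200, 182, 151, 105, 71, 68, 140, 210, 211, 193, 192, 196, 177, 132, 108, 96, 94, 95]
```

Run:
```python
from h import *
im,C=snap('wrist','e2.png'); s=status.read_state(); R=Ro.from_rotvec(s['tcp_rot']).as_matrix(); stt(); g=cv2.cvtColor(im,7).astype(np.float32)
# axis check from deck dots still visible
b=im.max(2)<45; cs,_=cv2.findContours(b.astype(np.uint8),0,1)
for c in cs:
    X=onz(C,c[:,0].mean(0),.032)-R@BIAS; d=X[:2]-[.5782,.0023]; r=np.hypot(*d)
    if .068<r<.08 and len(c)>5: print('dot',d.round(4),'r %.4f ang %.2f'%(r,np.degrees(np.arctan2(d[1],d[0]))))
for a in (116,-28):
    q=np.radians(a); n=np.array([-np.sin(q),np.cos(q),0]); u=np.array([np.cos(q),np.sin(q),0])
    for r in (.105,.115,.118,.121):
        c=np.array([.5782,.0023,.065])+u*r+R@BIAS
        P=np.array([proj(C,c+n*k) for k in np.arange(-.022,.0221,.001)]).astype(np.float32)
        print(a,r,cv2.remap(g,P[:,:1],P[:,1:],1)[:,0].astype(int).tolist())
```

```text
t 50.9 [0.6249 0.0094 0.2791] yaw 7.07 tilt [-0.0027  0.0003] F [-0.6  0.8  0.2] w 0.501 [-0.03  0.14  1.62  0.    1.39  1.42]
dot [-0.0642  0.0365] r 0.0739 ang 150.37
dot [0.014  0.0748] r 0.0761 ang 79.42
dot [ 0.0334 -0.0647] r 0.0728 ang -62.68
dot [0.0743 0.0124] r 0.0753 ang 9.45
116 0.105 [97, 79, 80, 81, 82, 81, 81, 81, 81, 80, 81, 88, 93, 95, 96, 106, 154, 195, 210, 214, 214, 211, 212, 213, 211, 210, 205, 166, 145, 140, 139, 139, 139, 138, 139, 140, 140, 142, 144, 141, 138, 137, 151, 192, 242]
116 0.115 [176, 118, 111, 156, 196, 177, 149, 123, 140, 170, 191, 156, 91, 89, 97, 110, 154, 196, 211, 215, 215, 212, 212, 212, 212, 212, 207, 156, 137, 195, 219, 201, 165, 137, 146, 144, 148, 159, 175, 227, 243, 241, 241, 241, 242]
116 0.118 [219, 213, 215, 230, 245, 245, 244, 203, 158, 177, 229, 254, 225, 126, 95, 109, 151, 199, 213, 215, 214, 212, 213, 213, 211, 211, 205, 182, 189, 212, 211, 210, 209, 211, 216, 222, 227, 234, 239, 239, 239, 240, 241, 241, 243]
116 0.121 [218, 216, 217, 230, 245, 245, 243, 201, 165, 186, 220, 232, 237, 133, 87, 110, 149, 198, 214, 216, 214, 212, 213
[... 349 characters left out ...]
28 0.115 [240, 242, 243, 236, 174, 139, 142, 158, 193, 209, 215, 232, 238, 236, 238, 237, 238, 230, 157, 87, 95, 123, 181, 215, 216, 216, 215, 218, 220, 219, 220, 219, 193, 174, 164, 130, 125, 156, 233, 251, 251, 246, 230, 228, 229]
-28 0.118 [241, 241, 241, 243, 230, 172, 136, 153, 194, 206, 215, 231, 235, 235, 235, 235, 237, 225, 140, 79, 94, 121, 183, 215, 216, 215, 215, 218, 219, 218, 220, 219, 193, 136, 87, 91, 121, 145, 229, 251, 250, 242, 226, 227, 226]
-28 0.121 [244, 245, 247, 236, 172, 138, 140, 152, 192, 204, 214, 229, 233, 236, 232, 233, 232, 226, 179, 109, 119, 129, 179, 214, 216, 214, 216, 219, 220, 219, 221, 220, 197, 138, 105, 104, 129, 153, 233, 250, 250, 243, 229, 220, 220]
```

```bash
python3 -c "
from h import *
print(job.finish_job())"
```

```text
the job is handed in; nothing more can be done
None
```

The job is handed in, at about 51 s of robot time. All five tools were there, and each ended in its place with the collar locked.

**What I did**
- I turned the collar to its open stop.
- I laid both razors in the narrow notches and both foot files in the wide ones, heads outward.
- I put the tin in its tray and turned the collar back to its locked stop.
- The red and yellow look-alikes and the bystanders were not handled.

**Checks**
- **Seating:** each handle touched down within about 1 mm of the predicted height, and so did the tin. The contact on the first razor was light, about 2.4 N.
- **Tin:** measured from the picture after release, it lies inside the tray outline and flat.
- **Final picture:** it shows four keeper arms over four handles, heads outward, and the tin in its tray.
- **Collar:** the torque rose to about 0.5 N m at the locked mark, and about 0.4 N m at the open mark, so it reached both stops.

**What went wrong or disagreed**
- The finger ends gripped about 30 mm higher than the stated TCP. Because of this the first grasp of the collar fin closed on air, and I repeated it lower.
- A regrip of the tin closed above it and missed, so I looked again and took it lower.
- The last wrist measurement showed the caddy's marks about 2 mm and 1.4° off. In it the −28° razor appeared about 4 to 5 mm off its cradle line. Measured against the saddle cheeks in the same picture, both razors sit within about 1 mm of the notch centre. I took the difference as camera error.

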